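# Refit the filter tubes of the laundry dosing unit and pin its manifold home

## Robot

A 7-joint arm with a two-finger parallel gripper is mounted at the origin on the work surface. World frame = base frame: x ahead of the robot, y to its left, z up, the work surface at z = 0. Lengths are in mm, angles in rad, forces in N, time in s.
With the tool pointing down it reaches from about 400 to 900 mm from the base axis. Payload 5.5 kg.
Tool frame: the origin (TCP) lies midway between the tips of the shut fingers; the grasp point (between the pads) lies 19 mm behind it; z points along the fingers, y is the line along which they close (so a half turn about z gives the same grasp; the last joint's range is limited). The gripper opens to 85 mm and grips with 20 to 120 N. Pads are 22 mm wide; open, the fingers measure 114 mm over their backs; the gripper's body (76 mm by 85 mm) begins 54 mm behind the grasp point. The pads swing forward as they close: fully open they stand 13 mm farther back than shut.
Start: joints at [1.501, 0.501, -0.427, 1.55, 0.221, 1.138, -0.21], TCP at [212.382, -614.324, 231.31] pointing down, gripper open.
Joint ranges: [-2.88, 2.88], [-0.31, 2.03], [-1.54, 1.56], [0.2, 2.42], [-1.41, 4.55], [0.19, 2.02], [-2.57, 2.57]. Speed limits (rad/s): [2.57, 2.57, 3.14, 3.14, 3.14, 3.14, 3.14].

## Interface

Orientations are given as a unit quaternion [x, y, z, w].
In Python, from rig import readout, capture, workorder gives the robot as it stands.
- The arm moves only by the shell command python3 -m pendant 'ROWS' [FORCE]. ROWS is JSON, a list of rows, each an object of numbers: "grip": the opening, from 0 (shut) to 1 (fully open); "x", "y", "z": the shift along the world's x, y, z scaled (see below); "wx", "wy", "wz": the turn, a rotation vector about the world's x, y, z scaled (see below). A call has exactly 8 rows; each row is the pose to reach, as a shift and turn from the pose commanded when the call began, turning the shorter way round; what a row does not reach only later rows make up. The controller multiplies each number of a shift by 1000 mm and each number of a turn by 360 degrees. A row lasts 1/12 s, in which the tool goes at most 41.7 mm and 7.16 degrees, less where a joint would pass 70% of its speed; a pose out of reach is approached as far as the arm can. A call with a number of a shift or a turn outside -1 to 1 is refused whole. A call with a gripper value outside its range is refused whole. The fingers move at their own pace and stop on an object; FORCE is the grip in N (left out, the last holds). Time passes only in rows, so rows that repeat a pose let the fingers close, or fill a call up. It gives the time, the measured TCP pose, the force, the opening and the grip force at its end, in the units of the state.
- readout.observe(): the state, without advancing time (a new reading comes with each control period).
- capture(name): name is "side" or "top" or "wrist"; returns a dict with "frame" (420x560x3 uint8, red, green, blue), "fx", "fy", "cx", "cy" (pixels), "world_to_cam" (4x4, takes a point from world to camera coordinates). Camera axes: x right, y up, looking along -z (the intrinsics and any distortion apply to the point x, -y, -z); pixel columns grow to the right and rows downward; lengths in mm; the calibration is good to about 2 mm. A picture is of the moment at which its call begins. There is no depth.
- workorder.finish_job(): hands the job in; it is judged then, once.
The state is a dict: "time_s": time; "joints": joint angles; "joint_velocities": joint speeds; "joint_efforts": joint torques, N m; "position": TCP position; "ee_rot": TCP orientation; "wrist_force": force on the tool from outside, world axes, zero at the start; "moment": the same for the moment, N m; "opening": finger opening in mm; "grasp_force": force on a finger pad.
Only numpy, scipy, OpenCV 4.12 (cv2) and the standard library are available. Lean on these libraries where they do the work, as an engineer would, in place of code of your own. Each camera call takes 0.05 s, during which the arm holds its last target. There are 200 camera calls.

## Task

The filter manifold of the laundry's detergent dosing unit is pinned in its pulled-out position for service. While it is still pinned there, push every filter tube lying on the worktop, stem first, into a collet of the manifold (any collet, one tube each), past the seal until it bottoms. Then pull the quick-release pin right out, slide the manifold back against its stop at the pump housing, and push the pin fully home again through the lined-up holes; leave the detergent jug, the cup and the brush where they are.

Things in the scene. Friction and masses are not known exactly. Their poses are not given: they have to be found in the camera images.
- unit: dosing unit fixed to the worktop: steel bed plate 270 x 310 x 12 mm; at its far side a white pump housing (105 deep, 260 wide, top 105 mm up); on its right (-y) side an upright steel cheek plate 12 mm thick, 100 long, top 86 mm up. Origin on the worktop; own x from the collets towards the pump housing (the way tubes go in and the manifold slides home), y left, z up
- manifold (a joint): slide of the filter manifold along the unit's x, m: 0 = pulled out (start), 0.040 = home at its stop. Rubs with about 4 N, stays where left. Grey block 50 deep, 220 wide, 20 to 100 mm up, four push-fit collets 60 mm apart in its face towards the unit's -x; at its right end an aluminium block (50 long in y, 40 deep, 35 to 85 mm up) whose bore takes the pin
- handle (a point): middle of the manifold's handle on its top: round steel bar, 12 mm diameter, 100 mm long along the unit's y, 138 mm above the worktop, 38 mm above the manifold's top; moves with the manifold
- collet0 (a point): bottom of collet 0 (rightmost), on its bore's axis, 70 mm up; the stem's tip lies here when bottomed. Bore 16 mm wide, mouth 36 mm before this point (along the point's -x) behind a 25 mm black ring 5 mm high. Axes as the unit's; moves with the manifold. The seal, 14 mm inside the mouth, resists: about 10 to 15 N to push the stem past it and on; it then keeps the tube in place
- collet1 (a point): bottom of collet 1, 60 mm to the left of collet 0 and just like it; over every collet a round steel plug, 16 mm wide, shows on the manifold's top
- collet2 (a point): bottom of collet 2, 120 mm to the left of collet 0 and just like it; over every collet a round steel plug, 16 mm wide, shows on the manifold's top
- collet3 (a point): bottom of collet 3, 180 mm to the left of collet 0 and just like it; over every collet a round steel plug, 16 mm wide, shows on the manifold's top
- service_hole (a point): centre of the cheek plate's pin hole for the pulled-out position, at the plate's outer (-y) face, 60 mm up; 13.4 mm wide, 12 mm deep. The pin goes in along the unit's +y: through this hole, a 4 mm gap, then the manifold block's bore (13.4 mm wide). Axes as the unit's
- home_hole (a point): the like hole for the home position, 40 mm further along the unit's x; the manifold's bore stands behind it when the joint is at 0.040
- pin: quick-release pin: black square grip 40 long x 24 x 24 mm, steel shank 12 mm diameter, 60 long, last 6 mm tapered to 7 mm, detent groove near the tip; 140 g. Starts fully in the service hole. Origin mid-grip on the axis, own x along it to the shank's tip (80 mm from origin). Fully home a sprung detent holds it: about 10 to 20 N to pull or push in. Lies flat on the worktop, axis 12 mm up
- pin_shoulder (a point): on the pin's axis where grip and shank meet, 20 mm from its origin along its x; fully home it lies on the cheek plate's face, at the hole's point
- tube0: filter tube (up to four alike; None when absent), loose on the worktop on any barrel side: square barrel 60 x 30 x 30 mm (grey caps, clear middle, mesh inside); a plain white rigid stem, 15 mm diameter, sticks out 65 mm, last 6 mm tapered to 10 mm; at the other end a 22 mm barbed hose tail. 70 g. Origin mid-barrel on the axis; own x along it to the stem's tip (95 mm from origin)
- tube1: another such filter tube (see tube0), or None when absent
- tube2: another such filter tube (see tube0), or None when absent
- tube3: another such filter tube (see tube0), or None when absent
- tube0_tip (a point): centre of the stem's tip of tube0
- tube1_tip (a point): centre of the stem's tip of tube1
- tube2_tip (a point): centre of the stem's tip of tube2
- tube3_tip (a point): centre of the stem's tip of tube3
- jug: bystander: green detergent jug, 110 x 170 mm, 235 mm tall, 2.2 kg, full; origin under its centre
- cup: bystander: white dosing cup, 72 mm wide, 75 mm tall; origin under its centre
- brush: bystander: scrubbing brush lying flat, 200 mm long, 20 mm high; origin under its middle

How it is judged:
By the outcome, as a careful person would: the job done as asked, in the order asked, and still so for the second after the job is handed in, with the robot touching nothing.
Of tube0, tube1, tube2, tube3 only 3 to 4 are there at a start; the rules pass over those that are not, and their reading is None.
At some moment in a run one of tube0, tube1, tube2, tube3 may be knocked a few centimetres aside while the robot is not near it.
Once in a run the grip may slacken for a moment while it holds something.
It also fails if it takes over 210 s, if anything falls off the work surface, if the arm or the gripper's body presses on something with over 40 N, if the wrist force passes 120 N, or if a joint passes its speed limit or range.

## Working session

There is one attempt and no reset: what is moved stays moved. The work goes in short steps, Python scripts to look and compute and a shell command to move; the robot and the scene stay as the last step left them, time stands still between calls to the robot, and variables do not carry over. Pictures are saved under pics/ and viewed, at most 14 in all, crops included, and the job is handed in when it is done.

```bash
ls; mkdir -p pics; python3 - <<'E'
from rig import readout, capture
import cv2,json
for n in ("top","side"):
    c=capture(n); print(n,c['fx'],c['fy'],c['cx'],c['cy'],[k for k in c]); print(c['world_to_cam'])
    cv2.imwrite(f'pics/{n}0.png',cv2.resize(c['frame'][:,:,::-1],(800,600),interpolation=cv2.INTER_CUBIC))
print(readout.observe())
E
```

```text
pics
top 534.4944893483652 534.4944893483652 275.5028084928164 214.93386667051578 ['frame', 'fx', 'fy', 'cx', 'cy', 'world_to_cam']
[[ 2.47438052e-02 -9.99649077e-01 -9.45868555e-03  4.94595616e+01]
 [ 9.98553230e-01  2.42626250e-02  4.79872126e-02 -5.51026511e+02]
 [-4.77408802e-02 -1.06323872e-02  9.98803164e-01 -1.49706486e+03]
 [ 0.00000000e+00  0.00000000e+00  0.00000000e+00  1.00000000e+00]]
side 507.5125067127529 507.5125067127529 278.3838243905414 212.44884746540237 ['frame', 'fx', 'fy', 'cx', 'cy', 'world_to_cam']
[[ 9.96498070e-01 -8.16800501e-02  1.78875877e-02 -5.76506863e+02]
 [ 3.32886159e-02  5.83777832e-01  8.11230739e-01 -1.45370048e+02]
 [-7.67037445e-02 -8.07794412e-01  5.84452498e-01 -1.58223242e+03]
 [ 0.00000000e+00  0.00000000e+00  0.00000000e+00  1.00000000e+00]]
{'time_s': 0.1, 'joints': array([ 1.50120941,  0.50174574, -0.4267852 ,  1.55131984,  0.22080534,
        1.13831954, -0.21029142]), 'joint_velocities': array([ 0.00044531, -0.00274213, -0.00102423, -0.00349717,  0.00017164,
       -0.00039628,  0.00192724]), 'joint_efforts': array([-1.13146761e-02, -5.70812845e+01, -5.83839342e+00, -2.81749177e+01,
        1.05006152e-02,  5.54700382e-03, -4.83314022e-05]), 'position': array([ 212.08581575, -613.7742992 ,  230.37699749]), 'ee_rot': array([ 9.86185288e-01,  1.65643652e-01, -1.23094744e-04, -8.61875660e-04]), 'wrist_force': array([ 0.53597677, -0.00580389,  1.12740828]), 'moment': array([-0.00597192,  0.00166108, -0.0152176 ]), 'grasp_force': 0.0, 'opening': 85.78200915426025}
```

View pics/top0.png

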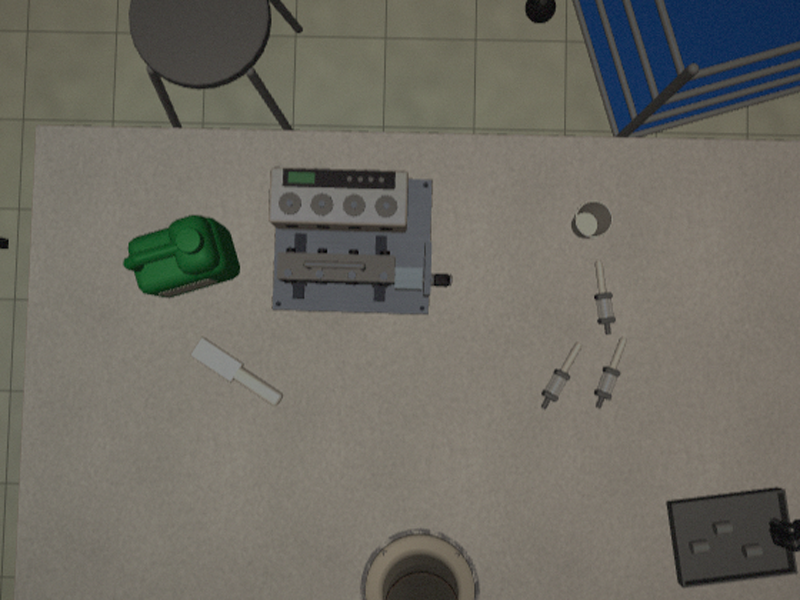

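View pics/side0.png

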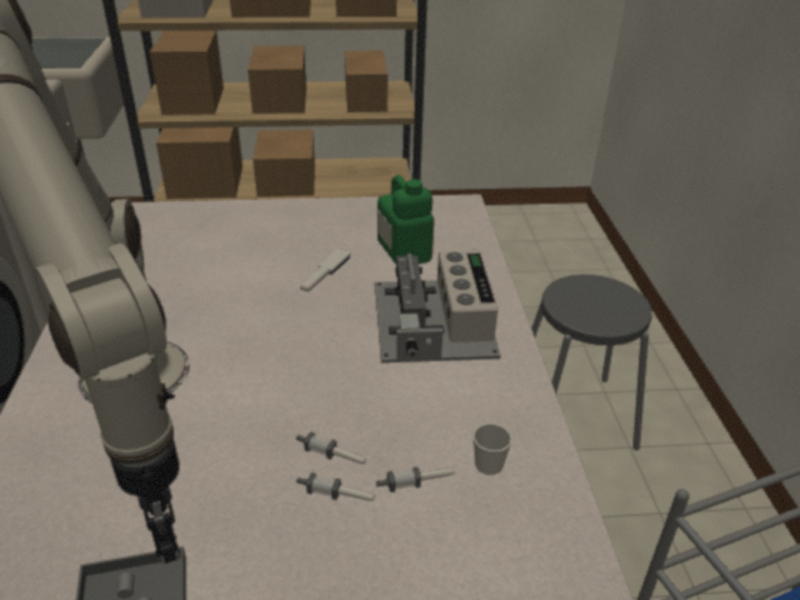

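The top view shows three tubes: barrels near (604,308), (557,385) and (607,385), stems pointing away from the robot. The unit is at about (350,245) and the pin grip at (442,280). The side view agrees, with three tubes and the cup clear of them. I'll enlarge both areas next.

```bash
cat > h.py <<'E'
import numpy as np, cv2
from rig import readout, capture
from scipy.spatial.transform import Rotation as R
def pix2w(c,u,v,z):
    M=np.array(c['world_to_cam']); Rm,t=M[:3,:3],M[:3,3]
    d=Rm.T@np.array([(u-c['cx'])/c['fx'],-(v-c['cy'])/c['fy'],-1]); o=-Rm.T@t
    return o+d*(z-o[2])/d[2]
def w2pix(c,p):
    M=np.array(c['world_to_cam']); q=M[:3,:3]@np.array(p,float)+M[:3,3]
    return np.array([c['cx']+c['fx']*q[0]/-q[2], c['cy']-c['fy']*q[1]/-q[2]])
def crop(c,u0,v0,w,h,s,f=None):
    im=cv2.resize(c['frame'][v0:v0+h,u0:u0+w,::-1],None,fx=s,fy=s,interpolation=cv2.INTER_CUBIC)
    im=cv2.convertScaleAbs(im,alpha=1.4)
    if f: cv2.imwrite(f,im)
    return im
E
python3 - <<'E'
from h import *
c=capture('top')
a=crop(c,190,110,135,117,4); b=crop(c,375,175,65,117,4)
cv2.imwrite('pics/top1.png',np.hstack([a,b]))
E
```

```text
(no output)
```

View pics/top1.png

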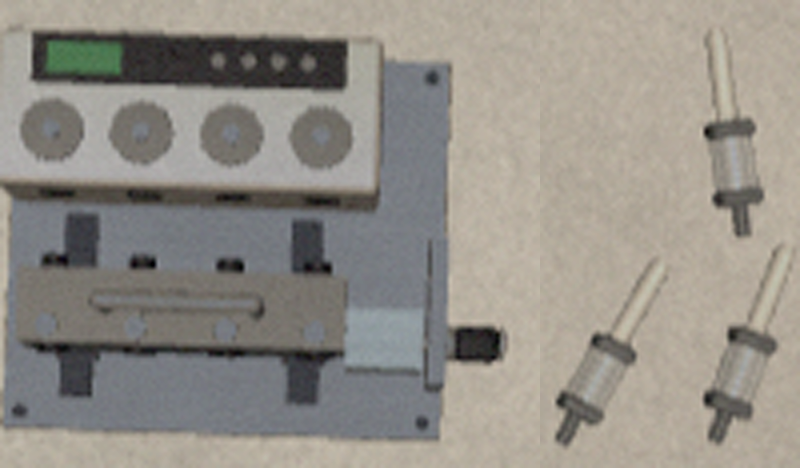

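```bash
python3 - <<'E'
from h import *
np.set_printoptions(precision=1,suppress=True)
c=capture('top')
def A(X,Y,z): return pix2w(c,190+(X+.5)/4-.5,110+(Y+.5)/4-.5,z)
def B(X,Y,z): return pix2w(c,375+(X-540+.5)/4-.5,175+(Y+.5)/4-.5,z)
P=[A(47,324,100),A(135,327,100),A(224,330,100),A(313,333,100)]
for p in P: print('plug',p)
d=P[0]-P[3]; print('len',np.linalg.norm(d),'yaw',np.degrees(np.arctan2(-d[0],d[1])))
h=[A(95,300,138),A(260,309,138)]; print('handle',h,np.mean(h,0)); d=h[0]-h[1];print(np.linalg.norm(d),np.degrees(np.arctan2(-d[0],d[1])))
print('pin grip',A(455,343,72),A(500,343,72))
print('bed corners',A(12,185,12),A(450,62,12),A(438,437,12),A(5,425,12))
for n,t,a,b in (('A',(715,32),(729,128),(738,195)),('B',(660,263),(613,348),(579,405)),('C',(787,248),(753,339),(728,402))):
    T,a,b=B(*t,15),B(*a,22),B(*b,22); m=(a+b)/2; d=T-m
    print(n,'tip',T,'mid',m,'len',np.linalg.norm(d[:2]),'yaw',np.degrees(np.arctan2(d[1],d[0])), np.degrees(np.arctan2(*(a-b)[1::-1])))
E
```

```text
plug [605.7 261.8 100. ]
plug [605.1 202.8 100. ]
plug [604.5 143.3 100. ]
plug [604.   83.9 100. ]
len 177.92088062997752 yaw -0.5740487541718332
handle [array([618.7, 225.2, 138. ]), array([615.4, 117.7, 138. ])] [617.1 171.5 138. ]
107.58602368690882 -1.768527499466101
pin grip [601.9 -12.1  72. ] [602.7 -42.7  72. ]
bed corners [712.3 303.1  12. ] [807.8  -6.6  12. ] [540.2  -4.1  12. ] [541.2 302.6  12. ]
A tip [ 650.7 -338.2   15. ] mid [ 559.1 -350.4   22. ] len 92.39999106511735 yaw 7.602598054240767 8.295432020811877
B tip [ 486.8 -301.6   15. ] mid [ 406.6 -256.5   22. ] len 92.05000029296139 yaw -29.34604063414886 -29.85971253581589
C tip [ 499.6 -390.5   15. ] mid [ 413.3 -357.    22. ] len 92.52048124134107 yaw -21.20909948122526 -20.899784840688334
```

The crop shows plugs at (47,324) to (313,333), the pin grip at about (478,343), and tube tips at (715,32), (660,263) and (787,248). The measured plug pitch (59 mm) and tube lengths (about 92 mm against 95) fit what was given. I'll hover over the nearest tube (C) and look with the wrist camera.

```bash
python3 -m pendant '[{"x":0.03,"y":0.035,"wz":-0.014,"grip":1},{"x":0.055,"y":0.07,"wz":-0.028,"grip":1},{"x":0.08,"y":0.105,"wz":-0.042,"grip":1},{"x":0.105,"y":0.14,"wz":-0.056,"grip":1},{"x":0.13,"y":0.175,"wz":-0.07,"grip":1},{"x":0.155,"y":0.21,"z":-0.02,"wz":-0.084,"grip":1},{"x":0.18,"y":0.235,"z":-0.04,"wz":-0.098,"grip":1},{"x":0.201,"y":0.257,"z":-0.05,"wz":-0.111,"grip":1}]' 60
python3 -m pendant '[{},{},{},{},{},{},{},{}]'
python3 - <<'E'
from h import *
c=capture('wrist'); print(c['fx'],c['cx'],c['cy']); print(np.round(c['world_to_cam'],3))
crop(c,0,0,560,420,1.4,'pics/w0.png')
s=readout.observe(); print(s['position'],s['joints'],R.from_quat(s['ee_rot']).as_matrix()[:,0])
E
```

```text
364.00100107076116 275.53680537201654 206.4617608321458
[[ 3.26000e-01 -9.45000e-01 -1.00000e-03 -6.48969e+02]
 [ 9.06000e-01  3.12000e-01 -2.87000e-01  3.49600e+01]
 [ 2.71000e-01  9.30000e-02  9.58000e-01 -3.79055e+02]
 [ 0.00000e+00  0.00000e+00  0.00000e+00  1.00000e+00]]
[ 212.24632532 -614.03965318  230.78281082] [ 1.50118881  0.5014184  -0.42688097  1.55085842  0.22077877  1.13829122
 -0.21027033] [9.45116916e-01 3.26732319e-01 8.39780501e-05]invalid input
invalid input
```

View pics/w0.png

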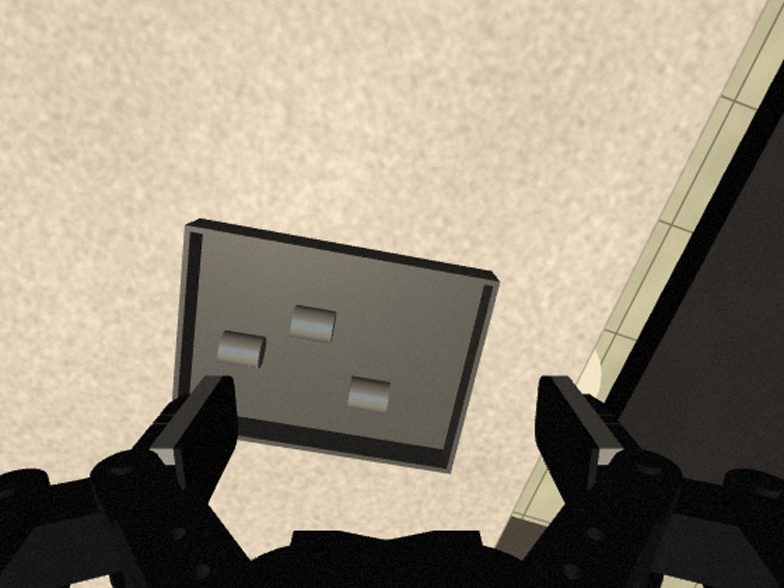

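The rows were refused, probably because keys were missing. The picture shows only the parts tray, with the fingers at the bottom, so the camera looks ahead along tool +x. I'll retry with every key given.

```bash
python3 -m pendant '[{"grip":1,"x":0.03,"y":0.035,"z":0,"wx":0,"wy":0,"wz":-0.014},{"grip":1,"x":0.055,"y":0.07,"z":0,"wx":0,"wy":0,"wz":-0.028},{"grip":1,"x":0.08,"y":0.105,"z":0,"wx":0,"wy":0,"wz":-0.042},{"grip":1,"x":0.105,"y":0.14,"z":0,"wx":0,"wy":0,"wz":-0.056},{"grip":1,"x":0.13,"y":0.175,"z":0,"wx":0,"wy":0,"wz":-0.07},{"grip":1,"x":0.155,"y":0.21,"z":-0.02,"wx":0,"wy":0,"wz":-0.084},{"grip":1,"x":0.18,"y":0.235,"z":-0.04,"wx":0,"wy":0,"wz":-0.098},{"grip":1,"x":0.201,"y":0.257,"z":-0.05,"wx":0,"wy":0,"wz":-0.111}]' 60
```

```text
time_s: 0.92
position: [411.3, -358.5, 182.2]
ee_rot: [0.983, -0.184, 0.0, 0.0]
wrist_force: [0.3, -0.4, -0.7]
opening: 85.5
grasp_force: 0.0
```

```bash
python3 - <<'E'
from h import *
c=capture('wrist')
crop(c,0,0,560,420,1.4,'pics/w1.png')
np.savez('w1.npz',**{k:c[k] for k in c})
s=readout.observe(); print(s['position'],R.from_quat(s['ee_rot']).as_matrix()[:,0])
E
```

```text
[ 417.44275169 -348.71747337  179.70947031] [ 9.33891612e-01 -3.57555201e-01 -8.57753980e-04]
```

View pics/w1.png

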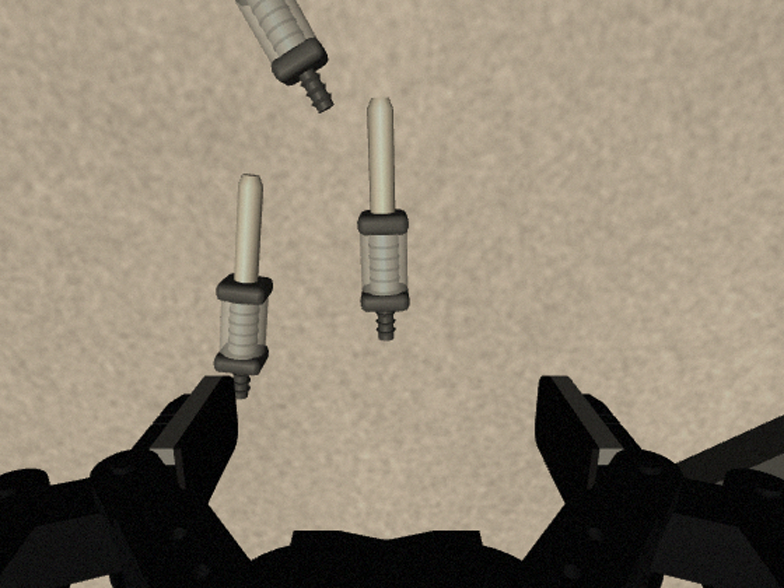

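The wrist view shows tube C at tip (379,98), front cap (383,222) and rear cap (385,301). Tube B has its tip at (250,175) and caps at (244,289) and (241,360).

```bash
python3 - <<'E'
from h import *
np.set_printoptions(precision=1,suppress=True)
c=dict(np.load('w1.npz'))
def B(X,Y,z): return pix2w(c,(X+.5)/1.4-.5,(Y+.5)/1.4-.5,z)
for n,t,a,b in (('C',(379,98),(383.5,222),(385.5,301)),('B',(250.5,175),(244.5,289),(241.5,360))):
    T,a,b=B(*t,15),B(*a,24),B(*b,24); m=(a+b)/2; d=T-m
    print(n,T,m,np.linalg.norm(d[:2]),'yaw',np.degrees(np.arctan2(d[1],d[0])),'mid from tip',T-95*d/np.linalg.norm(d))
s=readout.observe(); print(s['position'],s['time_s'])
E
```

```text
C [ 501.8 -388.3   15. ] [ 413.1 -357.1   24. ] 94.07390801007665 yaw -19.363086935980885 mid from tip [ 412.6 -356.9   24. ]
B [ 489.5 -301.5   15. ] [ 407.5 -259.5   24. ] 92.1351555435211 yaw -27.103997293857923 mid from tip [ 405.3 -258.4   24.2]
[ 417.4 -348.7  179.7] 0.9667
```

```bash
python3 -m pendant '[{"grip":1,"x":0,"y":0,"z":-0.03,"wx":0,"wy":0,"wz":0.001},{"grip":1,"x":0,"y":0,"z":-0.06,"wx":0,"wy":0,"wz":0.001},{"grip":1,"x":0,"y":0,"z":-0.09,"wx":0,"wy":0,"wz":0.001},{"grip":1,"x":0,"y":0,"z":-0.12,"wx":0,"wy":0,"wz":0.001},{"grip":1,"x":0,"y":0,"z":-0.145,"wx":0,"wy":0,"wz":0.001},{"grip":1,"x":0,"y":0,"z":-0.165,"wx":0,"wy":0,"wz":0.001},{"grip":1,"x":0,"y":0,"z":-0.179,"wx":0,"wy":0,"wz":0.001},{"grip":1,"x":0,"y":0,"z":-0.179,"wx":0,"wy":0,"wz":0.001}]' 60
python3 -m pendant '[{"grip":0.3,"x":0,"y":0,"z":0,"wx":0,"wy":0,"wz":0},{"grip":0.3,"x":0,"y":0,"z":0,"wx":0,"wy":0,"wz":0},{"grip":0,"x":0,"y":0,"z":0,"wx":0,"wy":0,"wz":0},{"grip":0,"x":0,"y":0,"z":0,"wx":0,"wy":0,"wz":0},{"grip":0,"x":0,"y":0,"z":0,"wx":0,"wy":0,"wz":0},{"grip":0,"x":0,"y":0,"z":0,"wx":0,"wy":0,"wz":0},{"grip":0,"x":0,"y":0,"z":0,"wx":0,"wy":0,"wz":0},{"grip":0,"x":0,"y":0,"z":0,"wx":0,"wy":0,"wz":0}]' 70
python3 -c "
from h import *
s=readout.observe(); print(s['position'],s['joints'],R.from_quat(s['ee_rot']).as_matrix())"
```

```text
time_s: 1.63
position: [408.9, -358.3, 0.6]
ee_rot: [0.984, -0.178, -0.002, -0.002]
wrist_force: [-1.1, -0.2, 0.7]
opening: 85.0
grasp_force: 0.0
time_s: 2.3
position: [411.9, -360.7, 5.0]
ee_rot: [0.984, -0.178, 0.001, 0.001]
wrist_force: [-0.8, 0.8, 7.1]
opening: 28.9
grasp_force: 70.5
[ 411.94128116 -360.70837294    5.04000512] [ 0.92169252  0.63724682 -0.3164609   1.94720898  0.33237478  0.60470885
 -1.54096586] [[ 0.93648951 -0.3506908   0.00183435]
 [-0.35068755 -0.93649064 -0.00187691]
 [ 0.00237607  0.00111442 -0.99999656]]
```

```bash
python3 -m pendant '[{"grip":0,"x":0,"y":0,"z":0.015,"wx":0,"wy":0,"wz":0},{"grip":0,"x":0,"y":0,"z":0.035,"wx":0,"wy":0,"wz":0},{"grip":0,"x":0,"y":0,"z":0.06,"wx":0,"wy":0,"wz":0},{"grip":0,"x":0.01,"y":0.01,"z":0.085,"wx":0,"wy":0,"wz":0.005},{"grip":0,"x":0.02,"y":0.03,"z":0.1,"wx":0,"wy":0,"wz":0.01},{"grip":0,"x":0.03,"y":0.055,"z":0.105,"wx":0,"wy":0,"wz":0.02},{"grip":0,"x":0.035,"y":0.085,"z":0.105,"wx":0,"wy":0,"wz":0.03},{"grip":0,"x":0.042,"y":0.12,"z":0.105,"wx":0,"wy":0,"wz":0.04}]' 70
python3 -m pendant '[{"grip":0,"x":0,"y":0.035,"z":0,"wx":0,"wy":0,"wz":0.005},{"grip":0,"x":0,"y":0.07,"z":0,"wx":0,"wy":0,"wz":0.01},{"grip":0,"x":0,"y":0.105,"z":0,"wx":0,"wy":0,"wz":0.0155},{"grip":0,"x":0,"y":0.14,"z":0,"wx":0,"wy":0,"wz":0.0155},{"grip":0,"x":0,"y":0.175,"z":0,"wx":0,"wy":0,"wz":0.0155},{"grip":0,"x":0,"y":0.21,"z":0,"wx":0,"wy":0,"wz":0.0155},{"grip":0,"x":0,"y":0.245,"z":0,"wx":0,"wy":0,"wz":0.0155},{"grip":0,"x":0,"y":0.28,"z":0,"wx":0,"wy":0,"wz":0.0155}]' 70
python3 -m pendant '[{"grip":0,"x":0,"y":0.035,"z":0,"wx":0,"wy":0,"wz":0},{"grip":0,"x":0,"y":0.07,"z":0,"wx":0,"wy":0,"wz":0},{"grip":0,"x":0,"y":0.105,"z":0,"wx":0,"wy":0,"wz":0},{"grip":0,"x":0,"y":0.14,"z":0,"wx":0,"wy":0,"wz":0},{"grip":0,"x":0,"y":0.17,"z":0,"wx":0,"wy":0,"wz":0},{"grip":0,"x":0,"y":0.195,"z":-0.01,"wx":0,"wy":0,"wz":0},{"grip":0,"x":0,"y":0.21,"z":-0.03,"wx":0,"wy":0,"wz":0},{"grip":0,"x":0,"y":0.219,"z":-0.05,"wx":0,"wy":0,"wz":0}]' 70
python3 -m pendant '[{"grip":0,"x":0,"y":0,"z":0,"wx":0,"wy":0,"wz":0},{"grip":0,"x":0,"y":0,"z":0,"wx":0,"wy":0,"wz":0},{"grip":0,"x":0,"y":0,"z":0,"wx":0,"wy":0,"wz":0},{"grip":0,"x":0,"y":0,"z":0,"wx":0,"wy":0,"wz":0},{"grip":0,"x":0,"y":0,"z":0,"wx":0,"wy":0,"wz":0},{"grip":0,"x":0,"y":0,"z":0,"wx":0,"wy":0,"wz":0},{"grip":0,"x":0,"y":0,"z":0,"wx":0,"wy":0,"wz":0},{"grip":0,"x":0,"y":0,"z":0,"wx":0,"wy":0,"wz":0}]' 70
python3 - <<'E'
from h import *
c=capture('wrist'); np.savez('w2.npz',**c)
crop(c,0,0,560,420,1.4,'pics/w2.png')
s=readout.observe(); print(s['position'],s['joints'],R.from_quat(s['ee_rot']).as_matrix()[:,0])
E
```

```text
time_s: 2.97
position: [453.3, -240.5, 109.7]
ee_rot: [0.999, -0.053, 0.001, 0.001]
wrist_force: [-0.2, 0.0, -1.2]
opening: 28.7
grasp_force: 69.5
time_s: 3.63
position: [452.7, 41.5, 109.0]
ee_rot: [1.0, -0.005, 0.0, 0.0]
wrist_force: [1.1, 0.9, -0.6]
opening: 29.3
grasp_force: 69.5
time_s: 4.3
position: [453.4, 262.6, 59.1]
ee_rot: [1.0, -0.003, 0.001, -0.001]
wrist_force: [0.0, -0.6, -1.0]
opening: 28.8
grasp_force: 69.4
time_s: 4.97
position: [453.4, 258.8, 59.0]
ee_rot: [1.0, -0.005, 0.0, -0.0]
wrist_force: [-0.3, 0.4, -1.6]
opening: 29.0
grasp_force: 69.5
[453.25962164 258.92562743  58.93769981] [-0.13034863  0.55135215 -0.54507212  1.99072862  0.42864787  0.71275514
 -2.52071724] [ 9.99949018e-01 -1.00838639e-02  5.26839538e-04]
```

View pics/w2.png

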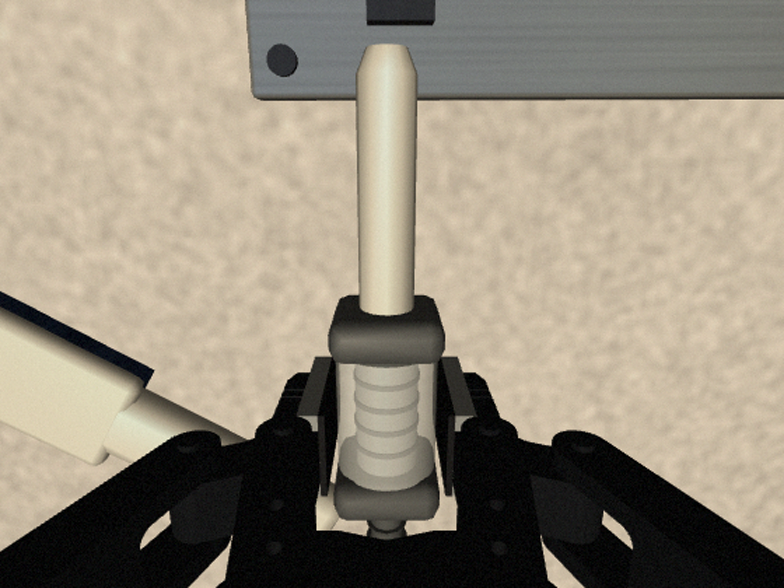

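The wrist view shows tube C held straight between the pads, stem tip at (387,46) and not tilted. I'll compare its tip with the collet in the fixed cameras.

```bash
python3 - <<'E'
from h import *
np.set_printoptions(precision=1,suppress=True)
w=dict(np.load('w2.npz'))
for z in (66,70,74): print(z,pix2w(w,387.5/1.4-.2,46/1.4-.2,z))
t=capture('top'); s=capture('side'); np.savez('t3.npz',**t); np.savez('s3.npz',**s)
for n,c in (('t',t),('s',s)):
    print(n,w2pix(c,[453+95,258,70]),w2pix(c,[590,262,70]))
a=crop(t,180,150,100,95,4); b=crop(s,235,160,100,95,4)
cv2.imwrite('pics/ts3.png',np.hstack([a,b]))
E
```

```text
66 [548.7 258.3  66. ]
70 [548.1 258.3  70. ]
74 [547.5 258.3  74. ]
t [203.7 212.8] [202.7 197.4]
s [264.2 189.7] [275.9 188.7]
```

View pics/ts3.png

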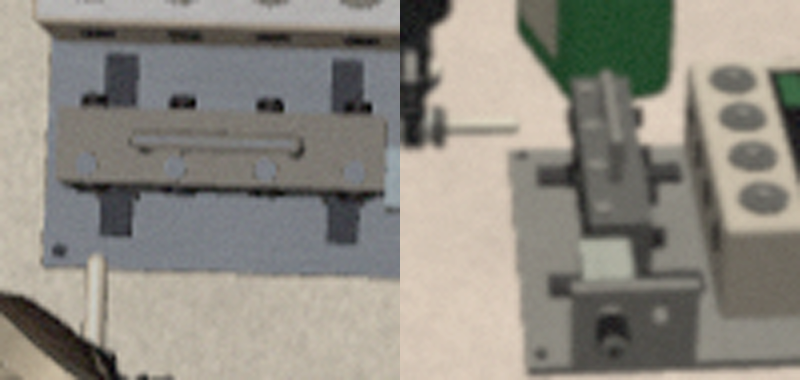

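```bash
python3 - <<'E'
from h import *
np.set_printoptions(precision=1,suppress=True)
t=dict(np.load('t3.npz')); s=dict(np.load('s3.npz'))
S=lambda X,Y:((X-400+.5)/4+234.5,(Y+.5)/4+159.5)
T=lambda X,Y:((X+.5)/4+179.5,(Y+.5)/4+149.5)
print('top tip',pix2w(t,*T(97,257),70),'plugs',[pix2w(t,*T(*p),100) for p in((86,166),(175,167),(265,169),(354,171))])
for p,q in (((604,206),[604,83,100]),((598,162),[604.6,143,100]),((592,120),[605,203,100]),((516,127),[547,257.5,70])): print('side',S(*p),w2pix(s,q))
c0=w2pix(s,[547,257.5,70]); print((w2pix(s,[547,257.5,80])-c0)/10,(w2pix(s,[547,267.5,70])-c0)/10)
print(readout.observe()['joints'][6])
# detail: stem centre & plugs
cv2.imwrite('pics/s3z.png',crop(s,250,165,60,60,10))
E
```

```text
top tip [545.1 257.5  70. ] plugs [array([604.4, 262.4, 100. ]), array([605.1, 202.8, 100. ]), array([605.2, 142.7, 100. ]), array([605.3,  83.2, 100. ])]
side (285.625, 211.125) [284.7 211.1]
side (284.125, 200.125) [283.2 200.6]
side (282.625, 189.625) [281.8 190.7]
side (263.625, 191.375) [263.9 189.8]
[ 0.  -0.2] [-0.  -0.2]
-2.5207820531138156
```

View pics/s3z.png

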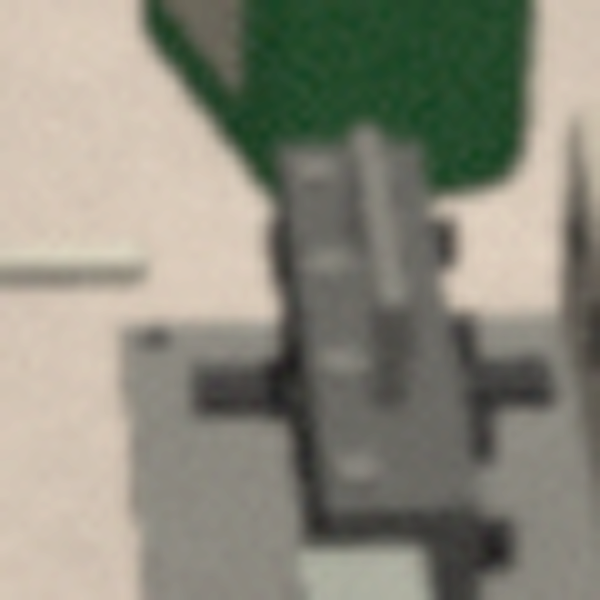

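In the zoom the stem's lower edge is at y≈283 and its tip at x≈145. The plugs project within 0.3 px of my estimates, so the calibration holds. By kinematics the axis is about 69 mm up. I'll correct by y +4.8 mm and z +1 mm, then go in gently.

```bash
python3 -m pendant '[{"grip":0,"x":0,"y":0.0048,"z":0.001,"wx":0,"wy":0,"wz":0},{"grip":0,"x":0.005,"y":0.0048,"z":0.001,"wx":0,"wy":0,"wz":0},{"grip":0,"x":0.013,"y":0.0048,"z":0.001,"wx":0,"wy":0,"wz":0},{"grip":0,"x":0.021,"y":0.0048,"z":0.001,"wx":0,"wy":0,"wz":0},{"grip":0,"x":0.029,"y":0.0048,"z":0.001,"wx":0,"wy":0,"wz":0},{"grip":0,"x":0.036,"y":0.0048,"z":0.001,"wx":0,"wy":0,"wz":0},{"grip":0,"x":0.041,"y":0.0048,"z":0.001,"wx":0,"wy":0,"wz":0},{"grip":0,"x":0.046,"y":0.0048,"z":0.001,"wx":0,"wy":0,"wz":0}]' 80
python3 - <<'E'
from h import *
c=capture('wrist'); np.savez('w4.npz',**c)
crop(c,150,0,300,220,2.6,'pics/w4.png')
print(readout.observe()['position'],readout.observe()['wrist_force'])
E
```

```text
time_s: 5.78
position: [499.8, 263.8, 59.5]
ee_rot: [1.0, -0.005, -0.0, -0.0]
wrist_force: [0.3, -0.2, -1.0]
opening: 28.8
grasp_force: 81.2
[500.74731018 263.65578469  59.59327718] [ 0.50596709  0.74904834 -1.03601534]
```

View pics/w4.png

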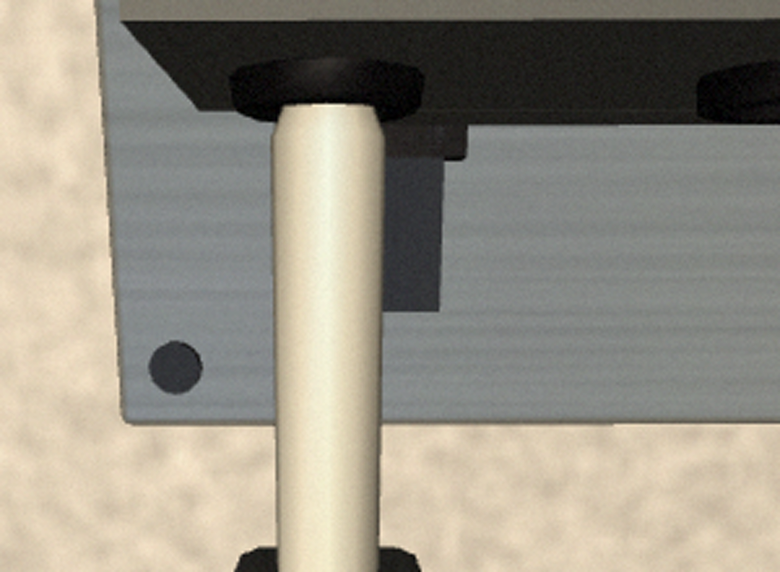

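```bash
python3 - <<'E'
from h import *
np.set_printoptions(precision=1,suppress=True)
w=dict(np.load('w4.npz'))
P=lambda X,Y,z: pix2w(w,(X+.5)/2.6-.5+150,(Y+.5)/2.6-.5,z)
print('tip top',P(328,103,75),P(328,103,72))
print('ring top front',P(328,58,82.5),'widest',P(230,86,70),P(425,86,70),'bottom',P(328,123,57.5))
print('face top',P(400,20,100),'face bottom',P(300,110,20))
E
```

```text
tip top [591.8 263.5  75. ] [592.2 263.5  72. ]
ring top front [595.5 263.5  82.5] widest [594.6 275.9  70. ] [594.4 251.2  70. ] bottom [591.7 263.5  57.5]
face top [595.5 256.6 100. ] face bottom [598.5 268.3  20. ]
```

The ring spans columns 230–425 and the stem tip 272–384, so they are centred on each other. The heights agree too. Pushing in.

```bash
python3 -m pendant '[{"grip":0,"x":0.002,"y":0,"z":0,"wx":0,"wy":0,"wz":0},{"grip":0,"x":0.004,"y":0,"z":0,"wx":0,"wy":0,"wz":0},{"grip":0,"x":0.007,"y":0,"z":0,"wx":0,"wy":0,"wz":0},{"grip":0,"x":0.01,"y":0,"z":0,"wx":0,"wy":0,"wz":0},{"grip":0,"x":0.012,"y":0,"z":0,"wx":0,"wy":0,"wz":0},{"grip":0,"x":0.014,"y":0,"z":0,"wx":0,"wy":0,"wz":0},{"grip":0,"x":0.015,"y":0,"z":0,"wx":0,"wy":0,"wz":0},{"grip":0,"x":0.015,"y":0,"z":0,"wx":0,"wy":0,"wz":0}]' 80
python3 -m pendant '[{"grip":0,"x":0.002,"y":0,"z":0,"wx":0,"wy":0,"wz":0},{"grip":0,"x":0.004,"y":0,"z":0,"wx":0,"wy":0,"wz":0},{"grip":0,"x":0.006,"y":0,"z":0,"wx":0,"wy":0,"wz":0},{"grip":0,"x":0.008,"y":0,"z":0,"wx":0,"wy":0,"wz":0},{"grip":0,"x":0.01,"y":0,"z":0,"wx":0,"wy":0,"wz":0},{"grip":0,"x":0.012,"y":0,"z":0,"wx":0,"wy":0,"wz":0},{"grip":0,"x":0.013,"y":0,"z":0,"wx":0,"wy":0,"wz":0},{"grip":0,"x":0.013,"y":0,"z":0,"wx":0,"wy":0,"wz":0}]' 80
```

```text
time_s: 6.5
position: [514.3, 263.9, 59.7]
ee_rot: [1.0, -0.005, 0.0, -0.0]
wrist_force: [-0.8, -0.1, -0.4]
opening: 28.8
grasp_force: 81.2
time_s: 7.17
position: [526.4, 263.7, 59.5]
ee_rot: [1.0, -0.005, -0.001, 0.0]
wrist_force: [-5.2, -0.7, 2.7]
opening: 28.7
grasp_force: 82.0
```

```bash
python3 -m pendant '[{"grip":0,"x":0.001,"y":0,"z":0,"wx":0,"wy":0,"wz":0},{"grip":0,"x":0.002,"y":0,"z":0,"wx":0,"wy":0,"wz":0},{"grip":0,"x":0.003,"y":0,"z":0,"wx":0,"wy":0,"wz":0},{"grip":0,"x":0.004,"y":0,"z":0,"wx":0,"wy":0,"wz":0},{"grip":0,"x":0.005,"y":0,"z":0,"wx":0,"wy":0,"wz":0},{"grip":0,"x":0.006,"y":0,"z":0,"wx":0,"wy":0,"wz":0},{"grip":0,"x":0.006,"y":0,"z":0,"wx":0,"wy":0,"wz":0},{"grip":0,"x":0.006,"y":0,"z":0,"wx":0,"wy":0,"wz":0}]' 90
python3 -m pendant '[{"grip":0,"x":0.001,"y":0,"z":0,"wx":0,"wy":0,"wz":0},{"grip":0,"x":0.002,"y":0,"z":0,"wx":0,"wy":0,"wz":0},{"grip":0,"x":0.003,"y":0,"z":0,"wx":0,"wy":0,"wz":0},{"grip":0,"x":0.004,"y":0,"z":0,"wx":0,"wy":0,"wz":0},{"grip":0,"x":0.004,"y":0,"z":0,"wx":0,"wy":0,"wz":0},{"grip":0,"x":0.004,"y":0,"z":0,"wx":0,"wy":0,"wz":0},{"grip":0,"x":0.004,"y":0,"z":0,"wx":0,"wy":0,"wz":0},{"grip":0,"x":0.004,"y":0,"z":0,"wx":0,"wy":0,"wz":0}]' 90
```

```text
time_s: 7.83
position: [532.8, 263.7, 59.6]
ee_rot: [1.0, -0.005, -0.0, 0.0]
wrist_force: [-3.3, -1.2, 1.4]
opening: 28.7
grasp_force: 89.9
time_s: 8.5
position: [536.6, 263.9, 59.5]
ee_rot: [1.0, -0.005, -0.0, 0.0]
wrist_force: [-4.5, -0.9, 2.1]
opening: 28.4
grasp_force: 89.9
```

```bash
python3 -m pendant '[{"grip":0,"x":0.001,"y":0,"z":0,"wx":0,"wy":0,"wz":0},{"grip":0,"x":0.002,"y":0,"z":0,"wx":0,"wy":0,"wz":0},{"grip":0,"x":0.003,"y":0,"z":0,"wx":0,"wy":0,"wz":0},{"grip":0,"x":0.004,"y":0,"z":0,"wx":0,"wy":0,"wz":0},{"grip":0,"x":0.004,"y":0,"z":0,"wx":0,"wy":0,"wz":0},{"grip":0,"x":0.004,"y":0,"z":0,"wx":0,"wy":0,"wz":0},{"grip":0,"x":0.004,"y":0,"z":0,"wx":0,"wy":0,"wz":0},{"grip":0,"x":0.004,"y":0,"z":0,"wx":0,"wy":0,"wz":0}]' 90
python3 -c "
from h import *
c=capture('wrist'); np.savez('w5.npz',**c)
crop(c,150,0,300,220,2.6,'pics/w5.png')"
```

```text
time_s: 9.17
position: [539.6, 263.9, 59.5]
ee_rot: [1.0, -0.005, -0.001, 0.0]
wrist_force: [-8.8, -0.8, 5.7]
opening: 28.4
grasp_force: 90.0
```

View pics/w5.png

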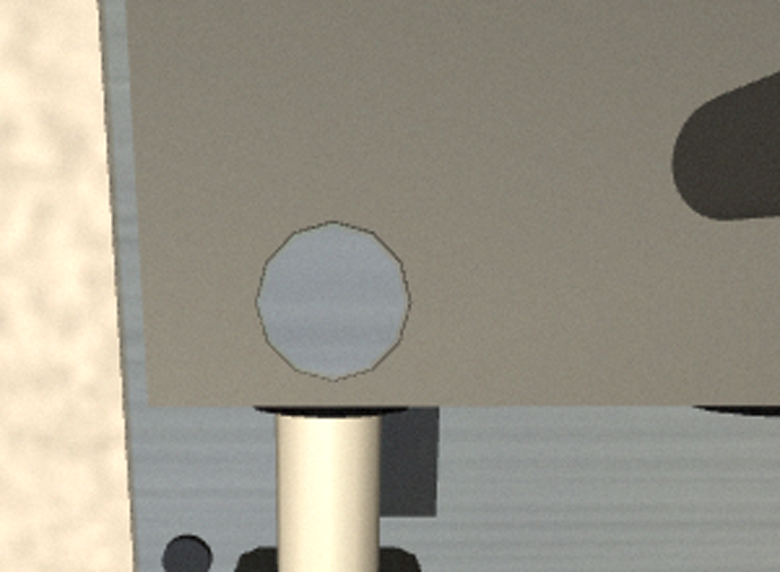

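```bash
python3 - <<'E'
from h import *
np.set_printoptions(precision=1,suppress=True)
w=dict(np.load('w5.npz'))
P=lambda X,Y,z: pix2w(w,(X+.5)/2.6-.5+150,(Y+.5)/2.6-.5,z)
print('plug',P(333,301,100),P(258,301,100),P(410,301,100),'face edge',P(500,406,100),'ring front',P(328,416,80),'cap front',P(328,548,85))
E
```

```text
plug [609.3 263.6 100. ] [609.4 271.4 100. ] [609.2 255.6 100. ] face edge [598.2 245.8 100. ] ring front [594.  264.2  80. ] cap front [577.7 264.4  85. ]
```

```bash
python3 -m pendant '[{"grip":0,"x":0.001,"y":0,"z":0,"wx":0,"wy":0,"wz":0},{"grip":0,"x":0.002,"y":0,"z":0,"wx":0,"wy":0,"wz":0},{"grip":0,"x":0.003,"y":0,"z":0,"wx":0,"wy":0,"wz":0},{"grip":0,"x":0.003,"y":0,"z":0,"wx":0,"wy":0,"wz":0},{"grip":0,"x":0.003,"y":0,"z":0,"wx":0,"wy":0,"wz":0},{"grip":0,"x":0.003,"y":0,"z":0,"wx":0,"wy":0,"wz":0},{"grip":0,"x":0.003,"y":0,"z":0,"wx":0,"wy":0,"wz":0},{"grip":0,"x":0.003,"y":0,"z":0,"wx":0,"wy":0,"wz":0}]' 90
python3 -m pendant '[{"grip":0,"x":0.001,"y":0,"z":0,"wx":0,"wy":0,"wz":0},{"grip":0,"x":0.002,"y":0,"z":0,"wx":0,"wy":0,"wz":0},{"grip":0,"x":0.002,"y":0,"z":0,"wx":0,"wy":0,"wz":0},{"grip":0,"x":0.002,"y":0,"z":0,"wx":0,"wy":0,"wz":0},{"grip":0,"x":0.002,"y":0,"z":0,"wx":0,"wy":0,"wz":0},{"grip":0,"x":0.002,"y":0,"z":0,"wx":0,"wy":0,"wz":0},{"grip":0,"x":0.002,"y":0,"z":0,"wx":0,"wy":0,"wz":0},{"grip":0,"x":0.002,"y":0,"z":0,"wx":0,"wy":0,"wz":0}]' 90
```

```text
time_s: 9.88
position: [540.1, 263.9, 59.3]
ee_rot: [1.0, -0.004, -0.003, 0.001]
wrist_force: [-14.6, -3.2, 10.4]
opening: 28.4
grasp_force: 90.8
time_s: 10.55
position: [540.3, 263.9, 59.2]
ee_rot: [1.0, -0.004, -0.004, 0.002]
wrist_force: [-18.4, -3.0, 13.9]
opening: 28.2
grasp_force: 91.3
```

Position has stopped at x≈540 while the force climbs to 18 N, so the tube has bottomed. I'll release, rise and go to tube B.

```bash
python3 -m pendant '[{"grip":0,"x":-0.004,"y":0,"z":0,"wx":0,"wy":0,"wz":0},{"grip":0.6,"x":-0.006,"y":0,"z":0,"wx":0,"wy":0,"wz":0},{"grip":0.6,"x":-0.006,"y":0,"z":0,"wx":0,"wy":0,"wz":0},{"grip":0.6,"x":-0.006,"y":0,"z":0,"wx":0,"wy":0,"wz":0},{"grip":0.6,"x":-0.006,"y":0,"z":0,"wx":0,"wy":0,"wz":0},{"grip":0.6,"x":-0.006,"y":0,"z":0.01,"wx":0,"wy":0,"wz":0},{"grip":0.6,"x":-0.006,"y":0,"z":0.04,"wx":0,"wy":0,"wz":0},{"grip":0.6,"x":-0.006,"y":0,"z":0.075,"wx":0,"wy":0,"wz":0}]' 60
python3 -m pendant '[{"grip":0.6,"x":-0.01,"y":-0.01,"z":0.02,"wx":0,"wy":0,"wz":0},{"grip":0.6,"x":-0.03,"y":-0.035,"z":0.04,"wx":0,"wy":0,"wz":-0.005},{"grip":0.6,"x":-0.05,"y":-0.065,"z":0.05,"wx":0,"wy":0,"wz":-0.01},{"grip":0.8,"x":-0.07,"y":-0.1,"z":0.05,"wx":0,"wy":0,"wz":-0.015},{"grip":1,"x":-0.09,"y":-0.135,"z":0.05,"wx":0,"wy":0,"wz":-0.02},{"grip":1,"x":-0.11,"y":-0.165,"z":0.05,"wx":0,"wy":0,"wz":-0.03},{"grip":1,"x":-0.125,"y":-0.2,"z":0.05,"wx":0,"wy":0,"wz":-0.035},{"grip":1,"x":-0.135,"y":-0.235,"z":0.05,"wx":0,"wy":0,"wz":-0.04}]'
python3 -m pendant '[{"grip":1,"x":0,"y":-0.035,"z":0,"wx":0,"wy":0,"wz":-0.005},{"grip":1,"x":0,"y":-0.07,"z":0,"wx":0,"wy":0,"wz":-0.01},{"grip":1,"x":0,"y":-0.105,"z":0,"wx":0,"wy":0,"wz":-0.015},{"grip":1,"x":0,"y":-0.14,"z":0,"wx":0,"wy":0,"wz":-0.02},{"grip":1,"x":0,"y":-0.175,"z":0,"wx":0,"wy":0,"wz":-0.025},{"grip":1,"x":0,"y":-0.21,"z":0,"wx":0,"wy":0,"wz":-0.03},{"grip":1,"x":0,"y":-0.25,"z":0,"wx":0,"wy":0,"wz":-0.0364},{"grip":1,"x":0,"y":-0.289,"z":0,"wx":0,"wy":0,"wz":-0.0364}]'
cat >> h.py <<'E'
def tubes(c,zc=22,ylo=-500,yhi=-150,xlo=330,xhi=720,thr=75,save=None):
    "dark caps on the worktop -> list of (x,y,area) blobs; stems: bright pixels"
    g=cv2.cvtColor(c['frame'],cv2.COLOR_RGB2GRAY); out=[]
    n,l,st,ce=cv2.connectedComponentsWithStats((g<thr).astype(np.uint8))
    for i in range(1,n):
        if st[i,4]<8: continue
        p=pix2w(c,*ce[i],zc)
        if xlo<p[0]<xhi and ylo<p[1]<yhi: out.append((round(p[0],1),round(p[1],1),int(st[i,4])))
    return out
E
python3 - <<'E'
from h import *
t=capture('top'); np.savez('t6.npz',**t)
a=dict(np.load('t3.npz'))
print(tubes(a)); print(tubes(t))
w=capture('wrist'); np.savez('w6.npz',**w); print(tubes(w,zc=24))
print(readout.observe()['position'],readout.observe()['joints'][6])
E
```

```text
time_s: 11.22
position: [538.6, 263.0, 133.8]
ee_rot: [1.0, -0.005, -0.002, 0.001]
wrist_force: [0.2, 0.0, -0.4]
opening: 51.1
grasp_force: 0.0
time_s: 11.88
position: [403.6, 27.8, 185.4]
ee_rot: [0.991, -0.13, 0.001, 0.0]
wrist_force: [0.6, -0.8, 0.9]
opening: 85.6
grasp_force: 0.0
time_s: 12.55
position: [405.3, -262.2, 185.7]
ee_rot: [0.97, -0.243, 0.001, 0.0]
wrist_force: [0.7, 0.7, 0.0]
opening: 85.0
grasp_force: 0.0
[(np.float64(712.9), np.float64(-292.3), 43), (np.float64(715.1), np.float64(-341.3), 48), (np.float64(581.6), np.float64(-347.1), 42), (np.float64(529.1), np.float64(-353.8), 66), (np.float64(427.1), np.float64(-268.6), 36), (np.float64(379.0), np.float64(-241.8), 64)]
[(np.float64(712.9), np.float64(-292.3), 43), (np.float64(581.5), np.float64(-346.6), 42), (np.float64(529.3), np.float64(-353.9), 65), (np.float64(383.9), np.float64(-485.7), 154), (np.float64(379.2), np.float64(-241.5), 64)]
[(np.float64(518.6), np.float64(-351.4), 538), (np.float64(406.5), np.float64(-258.0), 1439), (np.float64(464.2), np.float64(-280.4), 8)]
[ 404.5146592  -267.55004405  185.6650996 ] -1.61941459453031
```

```bash
python3 -m pendant '[{"grip":1,"x":0,"y":0,"z":-0.03,"wx":0,"wy":0,"wz":0},{"grip":1,"x":0,"y":0,"z":-0.06,"wx":0,"wy":0,"wz":0},{"grip":1,"x":0,"y":0,"z":-0.09,"wx":0,"wy":0,"wz":0},{"grip":1,"x":0,"y":0,"z":-0.12,"wx":0,"wy":0,"wz":0},{"grip":1,"x":0,"y":0,"z":-0.145,"wx":0,"wy":0,"wz":0},{"grip":1,"x":0,"y":0,"z":-0.165,"wx":0,"wy":0,"wz":0},{"grip":1,"x":0,"y":0,"z":-0.179,"wx":0,"wy":0,"wz":0},{"grip":1,"x":0,"y":0,"z":-0.179,"wx":0,"wy":0,"wz":0}]' 60
python3 -m pendant '[{"grip":0.3,"x":0,"y":0,"z":0,"wx":0,"wy":0,"wz":0},{"grip":0.3,"x":0,"y":0,"z":0,"wx":0,"wy":0,"wz":0},{"grip":0,"x":0,"y":0,"z":0,"wx":0,"wy":0,"wz":0},{"grip":0,"x":0,"y":0,"z":0,"wx":0,"wy":0,"wz":0},{"grip":0,"x":0,"y":0,"z":0,"wx":0,"wy":0,"wz":0},{"grip":0,"x":0,"y":0,"z":0,"wx":0,"wy":0,"wz":0},{"grip":0,"x":0,"y":0,"z":0,"wx":0,"wy":0,"wz":0},{"grip":0,"x":0,"y":0,"z":0,"wx":0,"wy":0,"wz":0}]' 70
python3 -c "
from h import *
s=readout.observe(); m=R.from_quat(s['ee_rot']).as_matrix();print(s['position'],np.degrees(np.arctan2(m[1,0],m[0,0])))"
```

```text
time_s: 13.32
position: [403.7, -258.6, 3.6]
ee_rot: [0.97, -0.242, -0.002, -0.001]
wrist_force: [-0.2, 0.7, 0.7]
opening: 85.6
grasp_force: 0.0
time_s: 13.98
position: [406.0, -260.7, 7.0]
ee_rot: [0.97, -0.242, 0.001, 0.0]
wrist_force: [-1.0, 0.7, 6.5]
opening: 29.2
grasp_force: 69.7
[ 406.02663455 -260.71812534    6.98720442] -28.058727458460016
```

```bash
python3 -m pendant '[{"grip":0,"x":0,"y":0,"z":0.015,"wx":0,"wy":0,"wz":0},{"grip":0,"x":0,"y":0,"z":0.035,"wx":0,"wy":0,"wz":0},{"grip":0,"x":0,"y":0,"z":0.06,"wx":0,"wy":0,"wz":0},{"grip":0,"x":0.01,"y":0.01,"z":0.085,"wx":0,"wy":0,"wz":0.005},{"grip":0,"x":0.02,"y":0.03,"z":0.1,"wx":0,"wy":0,"wz":0.015},{"grip":0,"x":0.03,"y":0.055,"z":0.105,"wx":0,"wy":0,"wz":0.025},{"grip":0,"x":0.035,"y":0.085,"z":0.105,"wx":0,"wy":0,"wz":0.035},{"grip":0,"x":0.042,"y":0.12,"z":0.105,"wx":0,"wy":0,"wz":0.045}]' 70
python3 -m pendant '[{"grip":0,"x":0,"y":0.035,"z":0,"wx":0,"wy":0,"wz":0.005},{"grip":0,"x":0,"y":0.07,"z":0,"wx":0,"wy":0,"wz":0.015},{"grip":0,"x":0,"y":0.105,"z":0,"wx":0,"wy":0,"wz":0.025},{"grip":0,"x":0,"y":0.14,"z":0,"wx":0,"wy":0,"wz":0.0314},{"grip":0,"x":0,"y":0.175,"z":0,"wx":0,"wy":0,"wz":0.0314},{"grip":0,"x":0,"y":0.21,"z":0,"wx":0,"wy":0,"wz":0.0314},{"grip":0,"x":0.01,"y":0.245,"z":0,"wx":0,"wy":0,"wz":0.0314},{"grip":0,"x":0.03,"y":0.27,"z":-0.02,"wx":0,"wy":0,"wz":0.0314}]' 70
python3 -m pendant '[{"grip":0,"x":0,"y":0.01,"z":-0.02,"wx":0,"wy":0,"wz":0},{"grip":0,"x":0,"y":0.014,"z":-0.029,"wx":0,"wy":0,"wz":0},{"grip":0,"x":0,"y":0.014,"z":-0.029,"wx":0,"wy":0,"wz":0},{"grip":0,"x":0,"y":0.014,"z":-0.029,"wx":0,"wy":0,"wz":0},{"grip":0,"x":0,"y":0.014,"z":-0.029,"wx":0,"wy":0,"wz":0},{"grip":0,"x":0,"y":0.014,"z":-0.029,"wx":0,"wy":0,"wz":0},{"grip":0,"x":0,"y":0.014,"z":-0.029,"wx":0,"wy":0,"wz":0},{"grip":0,"x":0,"y":0.014,"z":-0.029,"wx":0,"wy":0,"wz":0}]' 80
python3 -c "
from h import *
w=capture('wrist'); np.savez('w7.npz',**w)
crop(w,150,0,300,220,2.6,'pics/w7.png')
s=readout.observe(); m=R.from_quat(s['ee_rot']).as_matrix();print(s['position'],np.degrees(np.arctan2(m[1,0],m[0,0])),s['joints'][6])"
```

```text
time_s: 14.65
position: [447.7, -140.6, 112.0]
ee_rot: [0.995, -0.103, 0.001, 0.001]
wrist_force: [0.5, 0.1, -0.6]
opening: 28.6
grasp_force: 69.0
time_s: 15.32
position: [477.8, 134.0, 93.8]
ee_rot: [1.0, -0.003, 0.003, -0.001]
wrist_force: [1.5, -0.5, 1.0]
opening: 29.0
grasp_force: 69.0
time_s: 15.98
position: [477.6, 143.1, 62.4]
ee_rot: [1.0, -0.006, 0.001, 0.0]
wrist_force: [-0.4, 0.0, -1.2]
opening: 28.5
grasp_force: 81.9
[477.44426236 143.31229945  62.26919174] -0.6182371207331042 -2.227783805726003
```

View pics/w7.png

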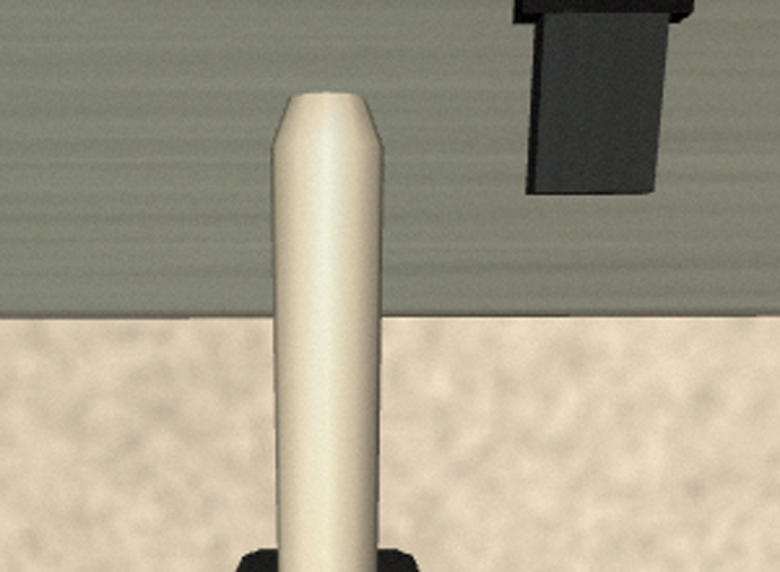

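The stem is straight, with its tip at (327,93), about 17 mm short of the mouth. I'll correct y by 0.6 mm and go in.

```bash
python3 -m pendant '[{"grip":0,"x":0.002,"y":0.0006,"z":0,"wx":0,"wy":0,"wz":0},{"grip":0,"x":0.005,"y":0.0006,"z":0,"wx":0,"wy":0,"wz":0},{"grip":0,"x":0.01,"y":0.0006,"z":0,"wx":0,"wy":0,"wz":0},{"grip":0,"x":0.014,"y":0.0006,"z":0,"wx":0,"wy":0,"wz":0},{"grip":0,"x":0.018,"y":0.0006,"z":0,"wx":0,"wy":0,"wz":0},{"grip":0,"x":0.021,"y":0.0006,"z":0,"wx":0,"wy":0,"wz":0},{"grip":0,"x":0.024,"y":0.0006,"z":0,"wx":0,"wy":0,"wz":0},{"grip":0,"x":0.026,"y":0.0006,"z":0,"wx":0,"wy":0,"wz":0}]' 90
python3 -m pendant '[{"grip":0,"x":0.002,"y":0,"z":0,"wx":0,"wy":0,"wz":0},{"grip":0,"x":0.004,"y":0,"z":0,"wx":0,"wy":0,"wz":0},{"grip":0,"x":0.006,"y":0,"z":0,"wx":0,"wy":0,"wz":0},{"grip":0,"x":0.008,"y":0,"z":0,"wx":0,"wy":0,"wz":0},{"grip":0,"x":0.01,"y":0,"z":0,"wx":0,"wy":0,"wz":0},{"grip":0,"x":0.012,"y":0,"z":0,"wx":0,"wy":0,"wz":0},{"grip":0,"x":0.014,"y":0,"z":0,"wx":0,"wy":0,"wz":0},{"grip":0,"x":0.016,"y":0,"z":0,"wx":0,"wy":0,"wz":0}]' 90
```

```text
time_s: 16.7
position: [503.4, 144.6, 61.5]
ee_rot: [1.0, -0.005, -0.0, -0.0]
wrist_force: [-0.5, -0.2, -1.4]
opening: 28.4
grasp_force: 90.1
time_s: 17.37
position: [518.8, 144.1, 61.6]
ee_rot: [1.0, -0.005, -0.0, 0.0]
wrist_force: [-3.0, -0.9, 2.2]
opening: 28.2
grasp_force: 90.6
```

```bash
python3 -m pendant '[{"grip":0,"x":0.002,"y":0,"z":0,"wx":0,"wy":0,"wz":0},{"grip":0,"x":0.004,"y":0,"z":0,"wx":0,"wy":0,"wz":0},{"grip":0,"x":0.006,"y":0,"z":0,"wx":0,"wy":0,"wz":0},{"grip":0,"x":0.008,"y":0,"z":0,"wx":0,"wy":0,"wz":0},{"grip":0,"x":0.01,"y":0,"z":0,"wx":0,"wy":0,"wz":0},{"grip":0,"x":0.012,"y":0,"z":0,"wx":0,"wy":0,"wz":0},{"grip":0,"x":0.014,"y":0,"z":0,"wx":0,"wy":0,"wz":0},{"grip":0,"x":0.014,"y":0,"z":0,"wx":0,"wy":0,"wz":0}]' 90
python3 -m pendant '[{"grip":0,"x":0.002,"y":0,"z":0,"wx":0,"wy":0,"wz":0},{"grip":0,"x":0.003,"y":0,"z":0,"wx":0,"wy":0,"wz":0},{"grip":0,"x":0.004,"y":0,"z":0,"wx":0,"wy":0,"wz":0},{"grip":0,"x":0.005,"y":0,"z":0,"wx":0,"wy":0,"wz":0},{"grip":0,"x":0.006,"y":0,"z":0,"wx":0,"wy":0,"wz":0},{"grip":0,"x":0.006,"y":0,"z":0,"wx":0,"wy":0,"wz":0},{"grip":0,"x":0.006,"y":0,"z":0,"wx":0,"wy":0,"wz":0},{"grip":0,"x":0.006,"y":0,"z":0,"wx":0,"wy":0,"wz":0}]' 90
python3 -m pendant '[{"grip":0,"x":0.001,"y":0,"z":0,"wx":0,"wy":0,"wz":0},{"grip":0,"x":0.002,"y":0,"z":0,"wx":0,"wy":0,"wz":0},{"grip":0,"x":0.003,"y":0,"z":0,"wx":0,"wy":0,"wz":0},{"grip":0,"x":0.004,"y":0,"z":0,"wx":0,"wy":0,"wz":0},{"grip":0,"x":0.004,"y":0,"z":0,"wx":0,"wy":0,"wz":0},{"grip":0,"x":0.004,"y":0,"z":0,"wx":0,"wy":0,"wz":0},{"grip":0,"x":0.004,"y":0,"z":0,"wx":0,"wy":0,"wz":0},{"grip":0,"x":0.004,"y":0,"z":0,"wx":0,"wy":0,"wz":0}]' 90
```

```text
time_s: 18.03
position: [531.1, 144.0, 61.4]
ee_rot: [1.0, -0.005, -0.002, 0.001]
wrist_force: [-6.5, -2.5, 6.1]
opening: 28.2
grasp_force: 91.4
time_s: 18.7
position: [537.2, 144.0, 61.4]
ee_rot: [1.0, -0.005, -0.002, 0.001]
wrist_force: [-7.1, -1.4, 5.7]
opening: 28.1
grasp_force: 91.4
time_s: 19.37
position: [539.9, 143.9, 61.3]
ee_rot: [1.0, -0.005, -0.003, 0.001]
wrist_force: [-11.6, -3.8, 9.8]
opening: 28.4
grasp_force: 91.8
```

```bash
python3 -m pendant '[{"grip":0,"x":0.001,"y":0,"z":0,"wx":0,"wy":0,"wz":0},{"grip":0,"x":0.002,"y":0,"z":0,"wx":0,"wy":0,"wz":0},{"grip":0,"x":0.003,"y":0,"z":0,"wx":0,"wy":0,"wz":0},{"grip":0,"x":0.004,"y":0,"z":0,"wx":0,"wy":0,"wz":0},{"grip":0,"x":0.005,"y":0,"z":0,"wx":0,"wy":0,"wz":0},{"grip":0,"x":0.005,"y":0,"z":0,"wx":0,"wy":0,"wz":0},{"grip":0,"x":0.005,"y":0,"z":0,"wx":0,"wy":0,"wz":0},{"grip":0,"x":0.005,"y":0,"z":0,"wx":0,"wy":0,"wz":0}]' 95
python3 -c "
from h import *
w=capture('wrist'); np.savez('w8.npz',**w)
a=crop(w,150,0,300,220,1.3); b=crop(dict(np.load('w5.npz')),150,0,300,220,1.3)
cv2.imwrite('pics/w8.png',np.hstack([b,a]))"
```

```text
time_s: 20.03
position: [540.3, 144.1, 60.6]
ee_rot: [1.0, -0.004, -0.007, 0.002]
wrist_force: [-21.8, -3.1, 16.8]
opening: 28.3
grasp_force: 94.1
```

```bash
python3 -m pendant '[{"grip":0,"x":-0.005,"y":0,"z":0,"wx":0,"wy":0,"wz":0},{"grip":0.6,"x":-0.008,"y":0,"z":0,"wx":0,"wy":0,"wz":0},{"grip":0.6,"x":-0.008,"y":0,"z":0,"wx":0,"wy":0,"wz":0},{"grip":0.6,"x":-0.008,"y":0,"z":0,"wx":0,"wy":0,"wz":0},{"grip":0.6,"x":-0.008,"y":0,"z":0,"wx":0,"wy":0,"wz":0},{"grip":0.6,"x":-0.008,"y":0,"z":0.01,"wx":0,"wy":0,"wz":0},{"grip":0.6,"x":-0.008,"y":0,"z":0.04,"wx":0,"wy":0,"wz":0},{"grip":0.6,"x":-0.008,"y":0,"z":0.075,"wx":0,"wy":0,"wz":0}]' 60
python3 -m pendant '[{"grip":0.6,"x":0,"y":-0.01,"z":0.02,"wx":0,"wy":0,"wz":0},{"grip":0.6,"x":0,"y":-0.035,"z":0.04,"wx":0,"wy":0,"wz":0},{"grip":0.6,"x":0,"y":-0.065,"z":0.05,"wx":0,"wy":0,"wz":0},{"grip":0.8,"x":0,"y":-0.1,"z":0.05,"wx":0,"wy":0,"wz":0},{"grip":1,"x":0,"y":-0.135,"z":0.05,"wx":0,"wy":0,"wz":0},{"grip":1,"x":0,"y":-0.165,"z":0.05,"wx":0,"wy":0,"wz":0.005},{"grip":1,"x":0,"y":-0.2,"z":0.05,"wx":0,"wy":0,"wz":0.01},{"grip":1,"x":0,"y":-0.235,"z":0.05,"wx":0,"wy":0,"wz":0.015}]'
python3 -m pendant '[{"grip":1,"x":0,"y":-0.035,"z":0,"wx":0,"wy":0,"wz":0.008},{"grip":1,"x":0,"y":-0.07,"z":0,"wx":0,"wy":0,"wz":0.008},{"grip":1,"x":0,"y":-0.105,"z":0,"wx":0,"wy":0,"wz":0.008},{"grip":1,"x":0,"y":-0.14,"z":0,"wx":0,"wy":0,"wz":0.008},{"grip":1,"x":0,"y":-0.17,"z":0,"wx":0,"wy":0,"wz":0.008},{"grip":1,"x":0,"y":-0.2,"z":0,"wx":0,"wy":0,"wz":0.008},{"grip":1,"x":0,"y":-0.215,"z":0,"wx":0,"wy":0,"wz":0.008},{"grip":1,"x":0,"y":-0.222,"z":0,"wx":0,"wy":0,"wz":0.008}]'
python3 - <<'E'
from h import *
t=capture('top'); np.savez('t9.npz',**t)
print(tubes(t)); w=capture('wrist'); np.savez('w9.npz',**w); print(tubes(w,zc=24))
print(readout.observe()['position'],readout.observe()['joints'][6])
E
```

```text
time_s: 20.75
position: [538.4, 144.2, 136.0]
ee_rot: [1.0, -0.005, -0.002, 0.0]
wrist_force: [1.6, -0.3, 0.3]
opening: 51.1
grasp_force: 0.0
time_s: 21.42
position: [540.4, -91.8, 187.8]
ee_rot: [0.999, 0.043, 0.001, 0.0]
wrist_force: [-0.0, -0.2, -1.1]
opening: 85.5
grasp_force: 0.0
time_s: 22.08
position: [539.4, -316.0, 187.0]
ee_rot: [0.998, 0.065, 0.0, 0.001]
wrist_force: [-0.0, 0.5, -0.6]
opening: 85.5
grasp_force: 0.0
[(np.float64(717.9), np.float64(-344.3), 56), (np.float64(712.9), np.float64(-292.3), 43)]
[(np.float64(635.7), np.float64(-331.4), 42), (np.float64(622.7), np.float64(-347.0), 22), (np.float64(583.8), np.float64(-346.3), 630), (np.float64(530.2), np.float64(-353.7), 764), (np.float64(353.0), np.float64(-343.4), 42176)]
[ 539.99179107 -312.80561693  186.74210403] -1.122048643813201
```

```bash
python3 -m pendant '[{"grip":1,"x":0.008,"y":-0.02,"z":-0.015,"wx":0,"wy":0,"wz":0.001},{"grip":1,"x":0.016,"y":-0.04,"z":-0.035,"wx":0,"wy":0,"wz":0.001},{"grip":1,"x":0.016,"y":-0.04,"z":-0.065,"wx":0,"wy":0,"wz":0.001},{"grip":1,"x":0.016,"y":-0.04,"z":-0.1,"wx":0,"wy":0,"wz":0.001},{"grip":1,"x":0.016,"y":-0.04,"z":-0.135,"wx":0,"wy":0,"wz":0.001},{"grip":1,"x":0.016,"y":-0.04,"z":-0.16,"wx":0,"wy":0,"wz":0.001},{"grip":1,"x":0.016,"y":-0.04,"z":-0.18,"wx":0,"wy":0,"wz":0.001},{"grip":1,"x":0.016,"y":-0.04,"z":-0.182,"wx":0,"wy":0,"wz":0.001}]' 60
python3 -m pendant '[{"grip":0.3,"x":0,"y":0,"z":0,"wx":0,"wy":0,"wz":0},{"grip":0.3,"x":0,"y":0,"z":0,"wx":0,"wy":0,"wz":0},{"grip":0,"x":0,"y":0,"z":0,"wx":0,"wy":0,"wz":0},{"grip":0,"x":0,"y":0,"z":0,"wx":0,"wy":0,"wz":0},{"grip":0,"x":0,"y":0,"z":0,"wx":0,"wy":0,"wz":0},{"grip":0,"x":0,"y":0,"z":0,"wx":0,"wy":0,"wz":0},{"grip":0,"x":0,"y":0,"z":0,"wx":0,"wy":0,"wz":0},{"grip":0,"x":0,"y":0,"z":0,"wx":0,"wy":0,"wz":0}]' 70
python3 -c "
from h import *
s=readout.observe(); m=R.from_quat(s['ee_rot']).as_matrix();print(s['position'],np.degrees(np.arctan2(m[1,0],m[0,0])))"
```

```text
time_s: 22.85
position: [554.1, -347.0, 0.4]
ee_rot: [0.997, 0.072, -0.003, -0.003]
wrist_force: [-1.4, -0.3, -0.0]
opening: 85.3
grasp_force: 0.0
time_s: 23.52
position: [557.5, -353.3, 6.8]
ee_rot: [0.998, 0.07, 0.001, 0.001]
wrist_force: [0.3, -0.0, 7.4]
opening: 28.8
grasp_force: 71.0
[ 557.4617736  -353.3017063     6.78770387] 8.07431823270887
```

```bash
python3 -m pendant '[{"grip":0,"x":0,"y":0,"z":0.015,"wx":0,"wy":0,"wz":0},{"grip":0,"x":0,"y":0,"z":0.035,"wx":0,"wy":0,"wz":0},{"grip":0,"x":0,"y":0,"z":0.06,"wx":0,"wy":0,"wz":0},{"grip":0,"x":-0.01,"y":0.01,"z":0.085,"wx":0,"wy":0,"wz":-0.004},{"grip":0,"x":-0.025,"y":0.03,"z":0.1,"wx":0,"wy":0,"wz":-0.008},{"grip":0,"x":-0.04,"y":0.055,"z":0.105,"wx":0,"wy":0,"wz":-0.012},{"grip":0,"x":-0.055,"y":0.085,"z":0.105,"wx":0,"wy":0,"wz":-0.018},{"grip":0,"x":-0.07,"y":0.12,"z":0.105,"wx":0,"wy":0,"wz":-0.024}]' 70
python3 -m pendant '[{"grip":0,"x":-0.008,"y":0.035,"z":0,"wx":0,"wy":0,"wz":0},{"grip":0,"x":-0.008,"y":0.075,"z":0,"wx":0,"wy":0,"wz":0},{"grip":0,"x":-0.008,"y":0.115,"z":0,"wx":0,"wy":0,"wz":0},{"grip":0,"x":-0.008,"y":0.155,"z":0,"wx":0,"wy":0,"wz":0},{"grip":0,"x":-0.008,"y":0.195,"z":0,"wx":0,"wy":0,"wz":0},{"grip":0,"x":-0.008,"y":0.235,"z":0,"wx":0,"wy":0,"wz":0},{"grip":0,"x":-0.008,"y":0.27,"z":0,"wx":0,"wy":0,"wz":0},{"grip":0,"x":-0.008,"y":0.3,"z":-0.02,"wx":0,"wy":0,"wz":0}]' 70
python3 -m pendant '[{"grip":0,"x":0,"y":0.01,"z":-0.02,"wx":0,"wy":0,"wz":0},{"grip":0,"x":0,"y":0.0165,"z":-0.028,"wx":0,"wy":0,"wz":0},{"grip":0,"x":0,"y":0.0165,"z":-0.028,"wx":0,"wy":0,"wz":0},{"grip":0,"x":0,"y":0.0165,"z":-0.028,"wx":0,"wy":0,"wz":0},{"grip":0,"x":0,"y":0.0165,"z":-0.028,"wx":0,"wy":0,"wz":0},{"grip":0,"x":0,"y":0.0165,"z":-0.028,"wx":0,"wy":0,"wz":0},{"grip":0,"x":0,"y":0.0165,"z":-0.028,"wx":0,"wy":0,"wz":0},{"grip":0,"x":0,"y":0.0165,"z":-0.028,"wx":0,"wy":0,"wz":0}]' 80
python3 - <<'E'
from h import *
w=capture('wrist'); np.savez('w10.npz',**w)
s=readout.observe(); m=R.from_quat(s['ee_rot']).as_matrix();print(s['position'],np.degrees(np.arctan2(m[1,0],m[0,0])),s['joints'][6])
a=dict(np.load('w7.npz'))['frame'][:80,230:330]; b=w['frame'][:80,230:330]
# bright stem silhouette, compare with tube B's picture: first bright row, column span at rows
for f in (a,b):
    k=(f[:,:,0].astype(int)-f[:,:,2]>12)&(f[:,:,0]>95)
    n,l,st,ce=cv2.connectedComponentsWithStats(k.astype(np.uint8)); i=1+np.argmax(st[1:,4]); print(st[i],[ (np.where(l[r]==i)[0][[0,-1]]+230).tolist() for r in (45,60,75) if (l[r]==i).any()])
E
```

```text
time_s: 24.18
position: [485.4, -233.3, 111.4]
ee_rot: [1.0, -0.007, 0.001, 0.001]
wrist_force: [0.6, 1.6, -0.6]
opening: 28.9
grasp_force: 69.9
time_s: 24.85
position: [480.8, 70.9, 93.5]
ee_rot: [1.0, -0.004, 0.004, -0.0]
wrist_force: [1.0, -0.6, -0.8]
opening: 29.0
grasp_force: 70.0
time_s: 25.52
position: [478.6, 83.0, 62.3]
ee_rot: [1.0, -0.006, 0.001, 0.0]
wrist_force: [-0.4, -0.9, -1.5]
opening: 28.7
grasp_force: 81.5
[478.42402225  83.26020595  62.13279632] -0.6278444735013499 -2.081944833989681
[  25   35   41   45 1589] [[259, 291], [256, 295], [256, 294]]
[  26   22   41   58 2073] [[256, 296], [256, 295], [256, 295]]
```

The tube is straight in the grip and sits about 4 mm further forward than tube B did. Inserting.

```bash
python3 -m pendant '[{"grip":0,"x":0.002,"y":0.0007,"z":0,"wx":0,"wy":0,"wz":0},{"grip":0,"x":0.005,"y":0.0007,"z":0,"wx":0,"wy":0,"wz":0},{"grip":0,"x":0.008,"y":0.0007,"z":0,"wx":0,"wy":0,"wz":0},{"grip":0,"x":0.012,"y":0.0007,"z":0,"wx":0,"wy":0,"wz":0},{"grip":0,"x":0.015,"y":0.0007,"z":0,"wx":0,"wy":0,"wz":0},{"grip":0,"x":0.018,"y":0.0007,"z":0,"wx":0,"wy":0,"wz":0},{"grip":0,"x":0.02,"y":0.0007,"z":0,"wx":0,"wy":0,"wz":0},{"grip":0,"x":0.022,"y":0.0007,"z":0,"wx":0,"wy":0,"wz":0}]' 90
python3 -m pendant '[{"grip":0,"x":0.002,"y":0,"z":0,"wx":0,"wy":0,"wz":0},{"grip":0,"x":0.004,"y":0,"z":0,"wx":0,"wy":0,"wz":0},{"grip":0,"x":0.006,"y":0,"z":0,"wx":0,"wy":0,"wz":0},{"grip":0,"x":0.008,"y":0,"z":0,"wx":0,"wy":0,"wz":0},{"grip":0,"x":0.01,"y":0,"z":0,"wx":0,"wy":0,"wz":0},{"grip":0,"x":0.012,"y":0,"z":0,"wx":0,"wy":0,"wz":0},{"grip":0,"x":0.014,"y":0,"z":0,"wx":0,"wy":0,"wz":0},{"grip":0,"x":0.016,"y":0,"z":0,"wx":0,"wy":0,"wz":0}]' 90
```

```text
time_s: 26.23
position: [500.2, 84.8, 61.6]
ee_rot: [1.0, -0.005, -0.0, -0.0]
wrist_force: [0.3, 0.4, -1.8]
opening: 28.4
grasp_force: 90.2
time_s: 26.9
position: [515.7, 84.4, 61.5]
ee_rot: [1.0, -0.005, -0.001, 0.0]
wrist_force: [-2.8, -1.7, 2.0]
opening: 28.5
grasp_force: 90.6
```

```bash
python3 -m pendant '[{"grip":0,"x":0.002,"y":0,"z":0,"wx":0,"wy":0,"wz":0},{"grip":0,"x":0.004,"y":0,"z":0,"wx":0,"wy":0,"wz":0},{"grip":0,"x":0.006,"y":0,"z":0,"wx":0,"wy":0,"wz":0},{"grip":0,"x":0.008,"y":0,"z":0,"wx":0,"wy":0,"wz":0},{"grip":0,"x":0.01,"y":0,"z":0,"wx":0,"wy":0,"wz":0},{"grip":0,"x":0.012,"y":0,"z":0,"wx":0,"wy":0,"wz":0},{"grip":0,"x":0.013,"y":0,"z":0,"wx":0,"wy":0,"wz":0},{"grip":0,"x":0.013,"y":0,"z":0,"wx":0,"wy":0,"wz":0}]' 90
python3 -m pendant '[{"grip":0,"x":0.002,"y":0,"z":0,"wx":0,"wy":0,"wz":0},{"grip":0,"x":0.003,"y":0,"z":0,"wx":0,"wy":0,"wz":0},{"grip":0,"x":0.004,"y":0,"z":0,"wx":0,"wy":0,"wz":0},{"grip":0,"x":0.005,"y":0,"z":0,"wx":0,"wy":0,"wz":0},{"grip":0,"x":0.006,"y":0,"z":0,"wx":0,"wy":0,"wz":0},{"grip":0,"x":0.006,"y":0,"z":0,"wx":0,"wy":0,"wz":0},{"grip":0,"x":0.006,"y":0,"z":0,"wx":0,"wy":0,"wz":0},{"grip":0,"x":0.006,"y":0,"z":0,"wx":0,"wy":0,"wz":0}]' 90
python3 -m pendant '[{"grip":0,"x":0.001,"y":0,"z":0,"wx":0,"wy":0,"wz":0},{"grip":0,"x":0.002,"y":0,"z":0,"wx":0,"wy":0,"wz":0},{"grip":0,"x":0.003,"y":0,"z":0,"wx":0,"wy":0,"wz":0},{"grip":0,"x":0.004,"y":0,"z":0,"wx":0,"wy":0,"wz":0},{"grip":0,"x":0.005,"y":0,"z":0,"wx":0,"wy":0,"wz":0},{"grip":0,"x":0.006,"y":0,"z":0,"wx":0,"wy":0,"wz":0},{"grip":0,"x":0.006,"y":0,"z":0,"wx":0,"wy":0,"wz":0},{"grip":0,"x":0.006,"y":0,"z":0,"wx":0,"wy":0,"wz":0}]' 95
```

```text
time_s: 27.57
position: [527.1, 84.3, 61.3]
ee_rot: [1.0, -0.005, -0.002, 0.001]
wrist_force: [-6.5, -2.6, 4.2]
opening: 28.0
grasp_force: 91.3
time_s: 28.23
position: [533.4, 84.2, 61.3]
ee_rot: [1.0, -0.005, -0.002, 0.001]
wrist_force: [-6.3, -1.1, 3.4]
opening: 28.2
grasp_force: 91.3
time_s: 28.9
position: [536.3, 84.1, 61.0]
ee_rot: [1.0, -0.005, -0.004, 0.001]
wrist_force: [-15.0, -3.0, 10.2]
opening: 28.3
grasp_force: 94.3
```

```bash
python3 -m pendant '[{"grip":0,"x":0.001,"y":0,"z":0,"wx":0,"wy":0,"wz":0},{"grip":0,"x":0.002,"y":0,"z":0,"wx":0,"wy":0,"wz":0},{"grip":0,"x":0.003,"y":0,"z":0,"wx":0,"wy":0,"wz":0},{"grip":0,"x":0.004,"y":0,"z":0,"wx":0,"wy":0,"wz":0},{"grip":0,"x":0.004,"y":0,"z":0,"wx":0,"wy":0,"wz":0},{"grip":0,"x":0.004,"y":0,"z":0,"wx":0,"wy":0,"wz":0},{"grip":0,"x":0.004,"y":0,"z":0,"wx":0,"wy":0,"wz":0},{"grip":0,"x":0.004,"y":0,"z":0,"wx":0,"wy":0,"wz":0}]' 95
python3 -m pendant '[{"grip":0,"x":-0.005,"y":0,"z":0,"wx":0,"wy":0,"wz":0},{"grip":0.6,"x":-0.01,"y":0,"z":0,"wx":0,"wy":0,"wz":0},{"grip":0.6,"x":-0.01,"y":0,"z":0,"wx":0,"wy":0,"wz":0},{"grip":0.6,"x":-0.01,"y":0,"z":0,"wx":0,"wy":0,"wz":0},{"grip":0.6,"x":-0.01,"y":0,"z":0,"wx":0,"wy":0,"wz":0},{"grip":0.6,"x":-0.01,"y":0,"z":0.01,"wx":0,"wy":0,"wz":0},{"grip":0.6,"x":-0.01,"y":0,"z":0.04,"wx":0,"wy":0,"wz":0},{"grip":0.6,"x":-0.01,"y":0,"z":0.075,"wx":0,"wy":0,"wz":0}]' 60
python3 - <<'E'
from h import *
np.set_printoptions(precision=1,suppress=True)
w=dict(np.load('w10.npz')); M=w['world_to_cam']; o=-M[:3,:3].T@M[:3,3]; print('cam rel TCP',o-np.array([478.4,83.3,62.1]))
s=readout.observe(); print(s['position'],s['joints'])
E
```

```text
time_s: 29.57
position: [536.7, 84.1, 60.3]
ee_rot: [1.0, -0.004, -0.007, 0.002]
wrist_force: [-22.7, -2.7, 15.3]
opening: 28.1
grasp_force: 95.1
time_s: 30.23
position: [533.6, 84.7, 136.2]
ee_rot: [1.0, -0.005, -0.002, -0.0]
wrist_force: [1.5, -0.3, 0.8]
opening: 51.0
grasp_force: 0.0
cam rel TCP [ 74.2  -0.1 142.3]
[533.6  84.7 136.2] [ 0.2  0.4 -0.5  1.9  0.2  0.9 -2. ]
```

```bash
python3 -m pendant '[{"grip":0.6,"x":0,"y":-0.02,"z":0.02,"wx":0,"wy":0,"wz":0.015},{"grip":0.6,"x":0,"y":-0.045,"z":0.03,"wx":0,"wy":0,"wz":0.03},{"grip":0.6,"x":0,"y":-0.07,"z":0.03,"wx":0,"wy":0,"wz":0.045},{"grip":0.6,"x":0,"y":-0.095,"z":0.03,"wx":0,"wy":0,"wz":0.06},{"grip":0.6,"x":0.01,"y":-0.12,"z":0.03,"wx":0,"wy":0,"wz":0.075},{"grip":0.6,"x":0.02,"y":-0.14,"z":0.03,"wx":0,"wy":0,"wz":0.09},{"grip":0.6,"x":0.03,"y":-0.155,"z":0.03,"wx":0,"wy":0,"wz":0.105},{"grip":0.6,"x":0.04,"y":-0.167,"z":0.03,"wx":0,"wy":0,"wz":0.12}]'
python3 -m pendant '[{"grip":0.6,"x":0.01,"y":0,"z":0,"wx":0,"wy":0,"wz":0.015},{"grip":0.6,"x":0.02,"y":0,"z":0,"wx":0,"wy":0,"wz":0.03},{"grip":0.6,"x":0.025,"y":0,"z":0,"wx":0,"wy":0,"wz":0.045},{"grip":0.6,"x":0.025,"y":0,"z":0,"wx":0,"wy":0,"wz":0.06},{"grip":0.6,"x":0.025,"y":0,"z":0,"wx":0,"wy":0,"wz":0.075},{"grip":0.6,"x":0.025,"y":0,"z":0,"wx":0,"wy":0,"wz":0.09},{"grip":0.6,"x":0.025,"y":0,"z":0,"wx":0,"wy":0,"wz":0.105},{"grip":0.6,"x":0.025,"y":0,"z":0,"wx":0,"wy":0,"wz":0.12}]'
python3 -m pendant '[{"grip":0.6,"x":0,"y":0,"z":0,"wx":0,"wy":0,"wz":0.01},{"grip":0.6,"x":0,"y":0,"z":0,"wx":0,"wy":0,"wz":0.01},{"grip":0.6,"x":0,"y":0,"z":0,"wx":0,"wy":0,"wz":0.01},{"grip":0.6,"x":0,"y":0,"z":0,"wx":0,"wy":0,"wz":0.01},{"grip":0.6,"x":0,"y":0,"z":0,"wx":0,"wy":0,"wz":0.01},{"grip":0.6,"x":0,"y":0,"z":0,"wx":0,"wy":0,"wz":0.01},{"grip":0.6,"x":0,"y":0,"z":0,"wx":0,"wy":0,"wz":0.01},{"grip":0.6,"x":0,"y":0,"z":0,"wx":0,"wy":0,"wz":0.01}]'
python3 - <<'E'
from h import *
w=capture('wrist'); np.savez('w11.npz',**w); t=capture('top'); np.savez('t11.npz',**t)
a=crop(w,100,60,380,340,1.18); b=crop(t,185,150,140,160,2.5)
b=b[:400]; a=a[:400]
cv2.imwrite('pics/w11.png',np.hstack([a,b])); print(a.shape,b.shape)
s=readout.observe(); m=R.from_quat(s['ee_rot']).as_matrix();print(s['position'],np.degrees(np.arctan2(m[1,0],m[0,0])),s['joints'][6])
E
```

```text
time_s: 30.9
position: [575.9, -84.7, 167.6]
ee_rot: [0.931, 0.365, 0.0, 0.001]
wrist_force: [-0.5, -0.5, -0.0]
opening: 50.9
grasp_force: 0.0
time_s: 31.57
position: [600.6, -82.4, 167.5]
ee_rot: [0.731, 0.683, 0.0, 0.0]
wrist_force: [-0.2, 0.4, -0.2]
opening: 51.0
grasp_force: 0.0
time_s: 32.23
position: [600.0, -82.2, 166.7]
ee_rot: [0.711, 0.704, 0.0, 0.0]
wrist_force: [0.4, -0.4, -0.2]
opening: 51.4
grasp_force: 0.0
(400, 448, 3) (400, 350, 3)
[599.96958533 -82.21426645 166.63711383] 89.4445790486557 -0.2634171903490076
```

View pics/w11.png

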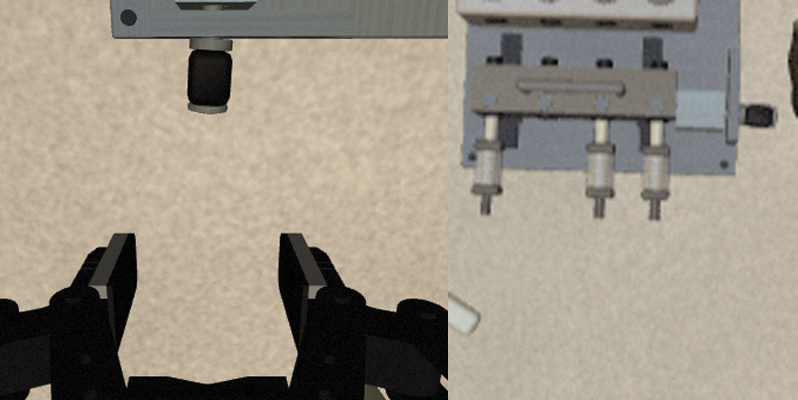

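All three tubes are seated evenly; their barrels line up in the top crop. The wrist view shows the pin grip at x 188–232 and y 38–112, and the bed plate edge at y≈38.

```bash
python3 - <<'E'
from h import *
np.set_printoptions(precision=1,suppress=True)
w=dict(np.load('w11.npz'))
P=lambda X,Y,z: pix2w(w,(X+.5)/1.18-.5+100,(Y+.5)/1.18-.5+60,z)
print('L/R',P(188,78,72),P(232,78,72),'ends',P(210,40,72),P(210,50,72),P(210,104,72),P(210,111,64),'bed edge',P(150,37,12),P(400,37,12))
E
```

```text
L/R [591.5 -25.7  72. ] [615.2 -26.   72. ] ends [603.5  -6.3  72. ] [603.5 -11.3  72. ] [603.2 -39.8  72. ] [603.2 -44.9  64. ] bed edge [564.4  -3.4  12. ] [729.1  -5.2  12. ]
```

```bash
python3 -m pendant '[{"grip":0.6,"x":0.0033,"y":0.02,"z":0,"wx":0,"wy":0,"wz":0},{"grip":0.6,"x":0.0033,"y":0.045,"z":0,"wx":0,"wy":0,"wz":0},{"grip":0.6,"x":0.0033,"y":0.057,"z":-0.02,"wx":0,"wy":0,"wz":0},{"grip":0.6,"x":0.0033,"y":0.057,"z":-0.045,"wx":0,"wy":0,"wz":0},{"grip":0.6,"x":0.0033,"y":0.057,"z":-0.07,"wx":0,"wy":0,"wz":0},{"grip":0.6,"x":0.0033,"y":0.057,"z":-0.095,"wx":0,"wy":0,"wz":0},{"grip":0.6,"x":0.0033,"y":0.057,"z":-0.11,"wx":0,"wy":0,"wz":0},{"grip":0.6,"x":0.0033,"y":0.057,"z":-0.115,"wx":0,"wy":0,"wz":0}]'
python3 -m pendant '[{"grip":0.6,"x":0,"y":0,"z":0,"wx":0,"wy":0,"wz":0},{"grip":0.3,"x":0,"y":0,"z":0,"wx":0,"wy":0,"wz":0},{"grip":0.1,"x":0,"y":0,"z":0,"wx":0,"wy":0,"wz":0},{"grip":0,"x":0,"y":0,"z":0,"wx":0,"wy":0,"wz":0},{"grip":0,"x":0,"y":0,"z":0,"wx":0,"wy":0,"wz":0},{"grip":0,"x":0,"y":0,"z":0,"wx":0,"wy":0,"wz":0},{"grip":0,"x":0,"y":0,"z":0,"wx":0,"wy":0,"wz":0},{"grip":0,"x":0,"y":0,"z":0,"wx":0,"wy":0,"wz":0}]' 90
```

```text
time_s: 33.0
position: [601.3, -25.4, 48.9]
ee_rot: [0.71, 0.704, -0.001, -0.002]
wrist_force: [-0.3, -0.3, 0.3]
opening: 51.4
grasp_force: 0.0
time_s: 33.67
position: [603.4, -25.6, 53.2]
ee_rot: [0.711, 0.704, -0.0, 0.001]
wrist_force: [-4.6, -1.5, 5.2]
opening: 22.1
grasp_force: 88.0
```

```bash
python3 -m pendant '[{"grip":0,"x":0,"y":-0.003,"z":0,"wx":0,"wy":0,"wz":0},{"grip":0,"x":0,"y":-0.006,"z":0,"wx":0,"wy":0,"wz":0},{"grip":0,"x":0,"y":-0.009,"z":0,"wx":0,"wy":0,"wz":0},{"grip":0,"x":0,"y":-0.012,"z":0,"wx":0,"wy":0,"wz":0},{"grip":0,"x":0,"y":-0.016,"z":0,"wx":0,"wy":0,"wz":0},{"grip":0,"x":0,"y":-0.021,"z":0,"wx":0,"wy":0,"wz":0},{"grip":0,"x":0,"y":-0.026,"z":0,"wx":0,"wy":0,"wz":0},{"grip":0,"x":0,"y":-0.032,"z":0,"wx":0,"wy":0,"wz":0}]' 90
python3 -m pendant '[{"grip":0,"x":0,"y":-0.008,"z":0,"wx":0,"wy":0,"wz":0},{"grip":0,"x":0,"y":-0.016,"z":0,"wx":0,"wy":0,"wz":0},{"grip":0,"x":0,"y":-0.024,"z":0,"wx":0,"wy":0,"wz":0},{"grip":0,"x":0,"y":-0.032,"z":0,"wx":0,"wy":0,"wz":0},{"grip":0,"x":0,"y":-0.04,"z":0,"wx":0,"wy":0,"wz":0},{"grip":0,"x":0,"y":-0.045,"z":0,"wx":0,"wy":0,"wz":0},{"grip":0,"x":0,"y":-0.05,"z":0,"wx":0,"wy":0,"wz":0},{"grip":0,"x":0,"y":-0.052,"z":0,"wx":0,"wy":0,"wz":0}]' 90
python3 -c "
from h import *
w=capture('wrist'); np.savez('w12.npz',**w); crop(w,130,0,300,400,1.45,'pics/w12.png')
s=readout.observe(); print(s['position'],s['opening'])"
```

```text
time_s: 34.33
position: [603.3, -56.4, 52.3]
ee_rot: [0.71, 0.704, 0.0, -0.0]
wrist_force: [-2.1, 2.9, 1.5]
opening: 21.4
grasp_force: 88.3
time_s: 35.0
position: [603.3, -110.7, 51.5]
ee_rot: [0.711, 0.703, -0.0, 0.0]
wrist_force: [0.0, 0.1, -1.7]
opening: 21.9
grasp_force: 88.2
[ 603.26210782 -110.63330028   51.52354099] 21.951654256976155
```

```bash
python3 -m pendant '[{"grip":0,"x":0,"y":-0.015,"z":-0.005,"wx":0,"wy":0,"wz":0},{"grip":0,"x":0,"y":-0.03,"z":-0.015,"wx":0,"wy":0,"wz":0},{"grip":0,"x":0,"y":-0.04,"z":-0.025,"wx":0,"wy":0,"wz":0},{"grip":0,"x":0,"y":-0.04,"z":-0.033,"wx":0,"wy":0,"wz":0},{"grip":0,"x":0,"y":-0.04,"z":-0.039,"wx":0,"wy":0,"wz":0},{"grip":0,"x":0,"y":-0.04,"z":-0.043,"wx":0,"wy":0,"wz":0},{"grip":0,"x":0,"y":-0.04,"z":-0.045,"wx":0,"wy":0,"wz":0},{"grip":0,"x":0,"y":-0.04,"z":-0.046,"wx":0,"wy":0,"wz":0}]' 60
python3 -m pendant '[{"grip":0,"x":0,"y":0,"z":0,"wx":0,"wy":0,"wz":0},{"grip":0,"x":0,"y":0,"z":-0.001,"wx":0,"wy":0,"wz":0},{"grip":0,"x":0,"y":0,"z":-0.001,"wx":0,"wy":0,"wz":0},{"grip":0,"x":0,"y":0,"z":-0.001,"wx":0,"wy":0,"wz":0},{"grip":0,"x":0,"y":0,"z":-0.001,"wx":0,"wy":0,"wz":0},{"grip":0,"x":0,"y":0,"z":-0.001,"wx":0,"wy":0,"wz":0},{"grip":0,"x":0,"y":0,"z":-0.001,"wx":0,"wy":0,"wz":0},{"grip":0,"x":0,"y":0,"z":-0.001,"wx":0,"wy":0,"wz":0}]' 30
```

```text
time_s: 35.72
position: [602.2, -148.8, 7.1]
ee_rot: [0.71, 0.704, -0.002, -0.001]
wrist_force: [-10.8, 0.3, 24.2]
opening: 21.8
grasp_force: 91.3
time_s: 36.38
position: [602.9, -148.8, 7.1]
ee_rot: [0.71, 0.704, -0.001, 0.0]
wrist_force: [-8.7, -1.8, 19.9]
opening: 22.1
grasp_force: 91.2
```

```bash
python3 -m pendant '[{"grip":0,"x":0,"y":0,"z":0.002,"wx":0,"wy":0,"wz":0},{"grip":0.2,"x":0,"y":0,"z":0.003,"wx":0,"wy":0,"wz":0},{"grip":0.4,"x":0,"y":0,"z":0.003,"wx":0,"wy":0,"wz":0},{"grip":0.6,"x":0,"y":0,"z":0.003,"wx":0,"wy":0,"wz":0},{"grip":0.6,"x":0,"y":0,"z":0.003,"wx":0,"wy":0,"wz":0},{"grip":0.6,"x":0,"y":0,"z":0.02,"wx":0,"wy":0,"wz":0},{"grip":0.6,"x":0,"y":0,"z":0.05,"wx":0,"wy":0,"wz":0},{"grip":0.6,"x":0,"y":0,"z":0.085,"wx":0,"wy":0,"wz":0}]' 40
python3 -m pendant '[{"grip":0.6,"x":0,"y":0,"z":0.035,"wx":0,"wy":0,"wz":0},{"grip":0.6,"x":0,"y":0.01,"z":0.07,"wx":0,"wy":0,"wz":0},{"grip":0.6,"x":0,"y":0.03,"z":0.095,"wx":0,"wy":0,"wz":0},{"grip":0.6,"x":0.005,"y":0.06,"z":0.105,"wx":0,"wy":0,"wz":0},{"grip":0.6,"x":0.01,"y":0.095,"z":0.105,"wx":0,"wy":0,"wz":0},{"grip":0.6,"x":0.015,"y":0.13,"z":0.105,"wx":0,"wy":0,"wz":0},{"grip":0.6,"x":0.018,"y":0.165,"z":0.105,"wx":0,"wy":0,"wz":0},{"grip":0.6,"x":0.018,"y":0.2,"z":0.105,"wx":0,"wy":0,"wz":0}]'
python3 -m pendant '[{"grip":0.6,"x":0,"y":0.035,"z":0,"wx":0,"wy":0,"wz":0},{"grip":0.6,"x":0,"y":0.07,"z":0,"wx":0,"wy":0,"wz":0},{"grip":0.6,"x":0,"y":0.1,"z":0,"wx":0,"wy":0,"wz":0},{"grip":0.6,"x":0,"y":0.115,"z":0,"wx":0,"wy":0,"wz":0},{"grip":0.6,"x":0,"y":0.12,"z":0,"wx":0,"wy":0,"wz":0},{"grip":0.6,"x":0,"y":0.121,"z":0,"wx":0,"wy":0,"wz":0},{"grip":0.6,"x":0,"y":0.121,"z":0,"wx":0,"wy":0,"wz":0},{"grip":0.6,"x":0,"y":0.121,"z":0,"wx":0,"wy":0,"wz":0}]'
python3 - <<'E'
from h import *
w=capture('wrist'); np.savez('w13.npz',**w); t=capture('top'); np.savez('t13.npz',**t)
a=crop(w,60,60,440,360,1.1); b=crop(t,255,150,110,140,2.8)
b=b[:392,:300]; a=a[:392]
cv2.imwrite('pics/w13.png',np.hstack([a,b])); print(a.shape,b.shape)
s=readout.observe(); m=R.from_quat(s['ee_rot']).as_matrix();print(s['position'],np.degrees(np.arctan2(m[1,0],m[0,0])),s['joints'][6])
E
```

```text
time_s: 37.05
position: [601.4, -148.6, 88.1]
ee_rot: [0.71, 0.704, -0.001, -0.002]
wrist_force: [0.2, -0.7, 0.1]
opening: 51.4
grasp_force: 0.0
time_s: 37.72
position: [621.7, 52.4, 194.7]
ee_rot: [0.711, 0.704, 0.0, 0.0]
wrist_force: [0.3, -0.1, 0.2]
opening: 51.1
grasp_force: 0.0
time_s: 38.38
position: [621.8, 169.3, 194.2]
ee_rot: [0.711, 0.703, -0.001, 0.0]
wrist_force: [0.6, -0.1, -0.1]
opening: 51.2
grasp_force: 0.0
(392, 484, 3) (392, 300, 3)
[621.82040751 169.24566537 194.3798501 ] 89.27178940704718 -0.6652741055765858
```

View pics/w13.png

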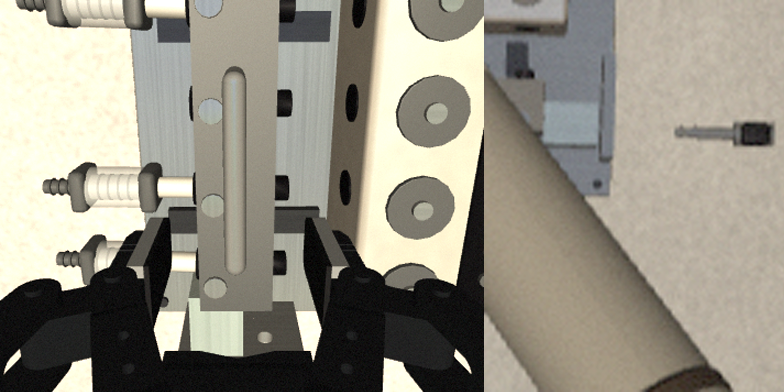

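The handle runs along column 234, midway between the fingers (150 and 318), from y 68 to 272. The pin lies flat on the worktop with its shank towards the unit. I'll grasp the handle.

```bash
python3 - <<'E'
from h import *
w=dict(np.load('w13.npz')); P=lambda X,Y,z: pix2w(w,(X+.5)/1.1-.5+60,(Y+.5)/1.1-.5+60,z)
print('handle',P(234,68,138),P(234,272,138))
E
python3 -m pendant '[{"grip":0.6,"x":0,"y":0,"z":-0.015,"wx":0,"wy":0,"wz":0},{"grip":0.6,"x":0,"y":0,"z":-0.03,"wx":0,"wy":0,"wz":0},{"grip":0.6,"x":0,"y":0,"z":-0.045,"wx":0,"wy":0,"wz":0},{"grip":0.6,"x":0,"y":0,"z":-0.058,"wx":0,"wy":0,"wz":0},{"grip":0.6,"x":0,"y":0,"z":-0.066,"wx":0,"wy":0,"wz":0},{"grip":0.6,"x":0,"y":0,"z":-0.068,"wx":0,"wy":0,"wz":0},{"grip":0.6,"x":0,"y":0,"z":-0.068,"wx":0,"wy":0,"wz":0},{"grip":0.6,"x":0,"y":0,"z":-0.068,"wx":0,"wy":0,"wz":0}]' 40
python3 -m pendant '[{"grip":0.3,"x":0,"y":0,"z":0,"wx":0,"wy":0,"wz":0},{"grip":0.15,"x":0,"y":0,"z":0,"wx":0,"wy":0,"wz":0},{"grip":0,"x":0,"y":0,"z":0,"wx":0,"wy":0,"wz":0},{"grip":0,"x":0,"y":0,"z":0,"wx":0,"wy":0,"wz":0},{"grip":0,"x":0,"y":0,"z":0,"wx":0,"wy":0,"wz":0},{"grip":0,"x":0,"y":0,"z":0,"wx":0,"wy":0,"wz":0},{"grip":0,"x":0,"y":0,"z":0,"wx":0,"wy":0,"wz":0},{"grip":0,"x":0,"y":0,"z":0,"wx":0,"wy":0,"wz":0}]' 40
```

```text
handle [622.3003868  230.61163261 138.        ] [620.54267986 118.367236   138.        ]
time_s: 39.15
position: [621.5, 172.1, 126.8]
ee_rot: [0.71, 0.704, 0.0, -0.0]
wrist_force: [0.1, -0.4, -0.1]
opening: 51.2
grasp_force: 0.0
time_s: 39.82
position: [621.4, 171.9, 127.4]
ee_rot: [0.71, 0.704, 0.0, 0.0]
wrist_force: [-2.2, -0.2, 5.1]
opening: 10.5
grasp_force: 39.2
```

```bash
python3 -m pendant '[{"grip":0,"x":0.004,"y":0,"z":0,"wx":0,"wy":0,"wz":0},{"grip":0,"x":0.009,"y":0,"z":0,"wx":0,"wy":0,"wz":0},{"grip":0,"x":0.014,"y":0,"z":0,"wx":0,"wy":0,"wz":0},{"grip":0,"x":0.019,"y":0,"z":0,"wx":0,"wy":0,"wz":0},{"grip":0,"x":0.024,"y":0,"z":0,"wx":0,"wy":0,"wz":0},{"grip":0,"x":0.029,"y":0,"z":0,"wx":0,"wy":0,"wz":0},{"grip":0,"x":0.034,"y":0,"z":0,"wx":0,"wy":0,"wz":0},{"grip":0,"x":0.037,"y":0,"z":0,"wx":0,"wy":0,"wz":0}]' 50
python3 -m pendant '[{"grip":0,"x":0.001,"y":0,"z":0,"wx":0,"wy":0,"wz":0},{"grip":0,"x":0.002,"y":0,"z":0,"wx":0,"wy":0,"wz":0},{"grip":0,"x":0.003,"y":0,"z":0,"wx":0,"wy":0,"wz":0},{"grip":0,"x":0.004,"y":0,"z":0,"wx":0,"wy":0,"wz":0},{"grip":0,"x":0.005,"y":0,"z":0,"wx":0,"wy":0,"wz":0},{"grip":0,"x":0.006,"y":0,"z":0,"wx":0,"wy":0,"wz":0},{"grip":0,"x":0.007,"y":0,"z":0,"wx":0,"wy":0,"wz":0},{"grip":0,"x":0.007,"y":0,"z":0,"wx":0,"wy":0,"wz":0}]' 50
```

```text
time_s: 40.48
position: [658.3, 171.6, 127.4]
ee_rot: [0.711, 0.704, -0.0, 0.0]
wrist_force: [-4.4, -1.8, 7.8]
opening: 9.9
grasp_force: 49.0
time_s: 41.15
position: [659.0, 171.6, 127.3]
ee_rot: [0.71, 0.704, -0.006, -0.003]
wrist_force: [-21.5, -5.1, 19.5]
opening: 10.0
grasp_force: 50.6
```

```bash
python3 -m pendant '[{"grip":0,"x":0.001,"y":0,"z":0,"wx":0,"wy":0,"wz":0},{"grip":0,"x":0.002,"y":0,"z":0,"wx":0,"wy":0,"wz":0},{"grip":0,"x":0.003,"y":0,"z":0,"wx":0,"wy":0,"wz":0},{"grip":0,"x":0.004,"y":0,"z":0,"wx":0,"wy":0,"wz":0},{"grip":0,"x":0.004,"y":0,"z":0,"wx":0,"wy":0,"wz":0},{"grip":0,"x":0.004,"y":0,"z":0,"wx":0,"wy":0,"wz":0},{"grip":0,"x":0.004,"y":0,"z":0,"wx":0,"wy":0,"wz":0},{"grip":0,"x":0.004,"y":0,"z":0,"wx":0,"wy":0,"wz":0}]' 60
python3 -m pendant '[{"grip":0,"x":-0.009,"y":0,"z":0,"wx":0,"wy":0,"wz":0},{"grip":0.15,"x":-0.009,"y":0,"z":0,"wx":0,"wy":0,"wz":0},{"grip":0.25,"x":-0.009,"y":0,"z":0,"wx":0,"wy":0,"wz":0},{"grip":0.4,"x":-0.009,"y":0,"z":0,"wx":0,"wy":0,"wz":0},{"grip":0.4,"x":-0.009,"y":0,"z":0,"wx":0,"wy":0,"wz":0},{"grip":0.4,"x":-0.009,"y":0,"z":0.02,"wx":0,"wy":0,"wz":0},{"grip":0.4,"x":-0.009,"y":0,"z":0.045,"wx":0,"wy":0,"wz":0},{"grip":0.4,"x":-0.009,"y":0,"z":0.07,"wx":0,"wy":0,"wz":0}]'
python3 - <<'E'
from h import *
w=capture('wrist'); np.savez('w14.npz',**w); s=readout.observe(); print(s['position'])
def shift(a,b,box):
    u,v,W,H=box; g=[cv2.cvtColor(x['frame'],cv2.COLOR_RGB2GRAY) for x in (a,b)]
    tp=g[0][v:v+H,u:u+W]; r=cv2.matchTemplate(g[1],tp,cv2.TM_CCOEFF_NORMED); r=cv2.minMaxLoc(r); return r[1],r[3][0]-u,r[3][1]-v
# manifold's left-end part in both wrist pictures: plugs located by template, then world
a=dict(np.load('w13.npz')); P=lambda X,Y:((X+.5)/1.1-.5+60,(Y+.5)/1.1-.5+60)
import itertools
g=cv2.cvtColor(w['frame'],cv2.COLOR_RGB2GRAY)
for (X,Y) in ((210,110),(212,206)):
    u,v=P(X,Y); p=pix2w(a,u,v,100); q=w2pix(w,p+[40,0,0]); k=22
    print('plug was',p.round(1),'expected now',q.round(1), shift(a,w,(int(u)-18,int(v)-18,36,36)), (u,v))
E
```

```text
time_s: 41.82
position: [659.0, 171.6, 127.3]
ee_rot: [0.709, 0.705, -0.009, -0.004]
wrist_force: [-32.8, -6.6, 27.8]
opening: 9.6
grasp_force: 59.3
time_s: 42.48
position: [660.3, 171.5, 196.3]
ee_rot: [0.711, 0.704, -0.001, -0.001]
wrist_force: [0.7, 0.1, -0.2]
opening: 34.1
grasp_force: 0.0
[663.27568523 173.07400212 202.9459741 ]
plug was [607.3 204.1 100. ] expected now [253.8 163. ] (0.939200222492218, 0, 4) (250.86363636363635, 159.95454545454544)
plug was [606.6 142.5 100. ] expected now [255.2 249.2] (0.8965235948562622, 0, 2) (252.68181818181816, 247.22727272727272)
```

```bash
python3 -m pendant '[{"grip":0.6,"x":0,"y":-0.02,"z":0,"wx":0,"wy":0,"wz":0},{"grip":0.6,"x":-0.005,"y":-0.05,"z":0,"wx":0,"wy":0,"wz":0},{"grip":0.6,"x":-0.01,"y":-0.085,"z":0,"wx":0,"wy":0,"wz":0},{"grip":0.6,"x":-0.02,"y":-0.12,"z":0,"wx":0,"wy":0,"wz":0},{"grip":0.6,"x":-0.03,"y":-0.155,"z":0,"wx":0,"wy":0,"wz":0},{"grip":0.6,"x":-0.04,"y":-0.19,"z":0,"wx":0,"wy":0,"wz":0},{"grip":0.6,"x":-0.05,"y":-0.225,"z":0,"wx":0,"wy":0,"wz":0},{"grip":0.6,"x":-0.057,"y":-0.26,"z":0,"wx":0,"wy":0,"wz":0}]'
python3 -m pendant '[{"grip":0.6,"x":0,"y":-0.03,"z":-0.02,"wx":0,"wy":0,"wz":0},{"grip":0.6,"x":0,"y":-0.05,"z":-0.04,"wx":0,"wy":0,"wz":0},{"grip":0.6,"x":0,"y":-0.061,"z":-0.055,"wx":0,"wy":0,"wz":0},{"grip":0.6,"x":0,"y":-0.061,"z":-0.06,"wx":0,"wy":0,"wz":0},{"grip":0.6,"x":0,"y":-0.061,"z":-0.06,"wx":0,"wy":0,"wz":0},{"grip":0.6,"x":0,"y":-0.061,"z":-0.06,"wx":0,"wy":0,"wz":0},{"grip":0.6,"x":0,"y":-0.061,"z":-0.06,"wx":0,"wy":0,"wz":0},{"grip":0.6,"x":0,"y":-0.061,"z":-0.06,"wx":0,"wy":0,"wz":0}]'
python3 - <<'E'
from h import *
np.set_printoptions(precision=1,suppress=True)
t=capture('top'); np.savez('t15.npz',**t); w=capture('wrist'); np.savez('w15.npz',**w)
a=dict(np.load('t11.npz'))
T=lambda c:cv2.resize(cv2.cvtColor(c['frame'],cv2.COLOR_RGB2GRAY),None,fx=4,fy=4,interpolation=cv2.INTER_CUBIC)
A,B=T(a),T(t)
def m(u,v,W,H):
    r=cv2.matchTemplate(B[(v-30)*4:(v+H+10)*4,(u-8)*4:(u+W+8)*4],A[v*4:(v+H)*4,u*4:(u+W)*4],cv2.TM_CCOEFF_NORMED); r=cv2.minMaxLoc(r)
    du,dv=r[3][0]/4-8,r[3][1]/4-30; p=pix2w(a,u,v,80); q=pix2w(t,u+du,v+dv,80); print(round(r[1],3),du,dv,(q-p))
m(192,195,18,42); m(238,195,18,40); m(262,195,18,42)   # tubes in collets
b=crop(w,60,0,500,420,1.0); c=crop(t,185,110,140,120,2.1)
bb=np.zeros((420,294,3),np.uint8); bb[:252]=c; cv2.imwrite('pics/w15.png',np.hstack([b,bb]))
s=readout.observe(); print(s['position'])
E
```

```text
time_s: 43.2
position: [602.8, -90.1, 196.5]
ee_rot: [0.711, 0.704, 0.0, 0.0]
wrist_force: [-0.0, -0.6, 0.6]
opening: 51.4
grasp_force: 0.0
time_s: 43.87
position: [604.5, -146.9, 138.0]
ee_rot: [0.709, 0.705, 0.001, 0.001]
wrist_force: [-0.0, 0.0, -0.4]
opening: 51.1
grasp_force: 0.0
0.765 0.5 -13.25 [36.1 -0.2  0. ]
0.832 0.5 -13.5 [36.7 -0.3  0. ]
0.823 0.5 -13.25 [36.  -0.4  0. ]
[ 604.1 -147.9  137.7]
```

View pics/w15.png

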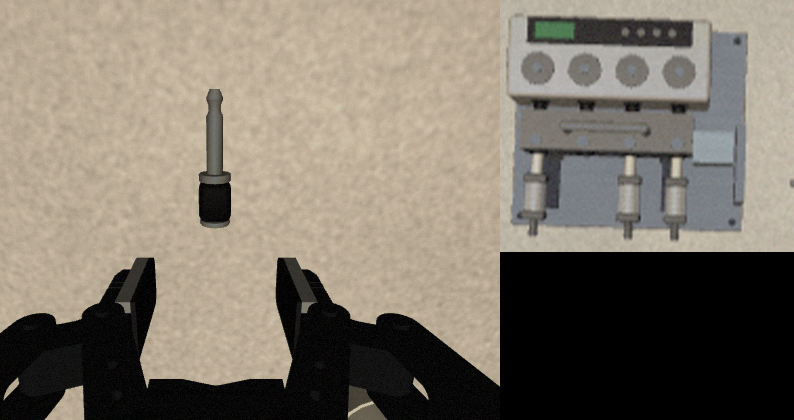

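The pin is flat and aligned: grip at (215,202), shank tip at (214,92). The manifold has moved home with all the tubes still in. I'll measure its travel more carefully on its top face, and the pin's place.

```bash
python3 - <<'E'
from h import *
np.set_printoptions(precision=2,suppress=True)
a=dict(np.load('t11.npz')); t=dict(np.load('t15.npz')); w=dict(np.load('w15.npz'))
T=lambda c:cv2.resize(cv2.cvtColor(c['frame'],cv2.COLOR_RGB2GRAY),None,fx=8,fy=8,interpolation=cv2.INTER_CUBIC)
A,B=T(a),T(t)
def m(u,v,W,H,z):
    r=cv2.matchTemplate(B[(v-25)*8:(v+H+10)*8,(u-6)*8:(u+W+6)*8],A[v*8:(v+H)*8,u*8:(u+W)*8],cv2.TM_CCOEFF_NORMED); r=cv2.minMaxLoc(r)
    du,dv=r[3][0]/8-6,r[3][1]/8-25; p=pix2w(a,u,v,z); q=pix2w(t,u+du,v+dv,z); print(round(r[1],3),du,dv,(q-p))
m(197,178,78,16,100); m(197,186,30,9,100); m(240,186,34,9,100); m(210,180,50,8,138); m(194,212,12,12,70); m(268,205,10,16,75)
P=lambda X,Y,z: pix2w(w,X+60,Y,z)
print('pin tip',P(214.5,90,12),'grip L/R',P(199,202,24),P(231.5,202,24),'rear',P(215,221,24),'front',P(215,182,24),'shank mid',P(214.5,140,18))
s=readout.observe(); print(s['position'])
E
```

```text
0.84 0.625 -14.0 [37.71 -0.48  0.  ]
0.909 0.625 -13.75 [36.98 -0.5   0.  ]
0.9 0.5 -13.875 [37.29 -0.3   0.  ]
0.879 0.625 -14.125 [37.01 -0.5   0.  ]
0.656 0.75 -13.5 [36.91 -0.87  0.  ]
0.919 0.5 -13.625 [37.11 -0.42  0.  ]
pin tip [605.74 -68.6   12.  ] grip L/R [ 593.72 -146.74   24.  ] [ 617.49 -146.94   24.  ] rear [ 605.3  -161.52   24.  ] front [ 605.55 -131.88   24.  ] shank mid [ 605.44 -102.63   18.  ]
[ 604.14 -147.89  137.72]
```

```bash
python3 - <<'E'
from h import *
np.set_printoptions(precision=2,suppress=True)
T=lambda c:cv2.resize(cv2.cvtColor(c['frame'],cv2.COLOR_RGB2GRAY),None,fx=8,fy=8,interpolation=cv2.INTER_CUBIC)
t={k:dict(np.load(k+'.npz')) for k in('t3','t6','t9','t11','t15')}
def m(ka,kb,u,v,W,H,z,up):
    a,b=t[ka],t[kb];A,B=T(a),T(b)
    r=cv2.matchTemplate(B[(v-up)*8:(v+H+10)*8,(u-6)*8:(u+W+6)*8],A[v*8:(v+H)*8,u*8:(u+W)*8],cv2.TM_CCOEFF_NORMED); r=cv2.minMaxLoc(r)
    du,dv=r[3][0]/8-6,r[3][1]/8-up; p=pix2w(a,u,v,z); q=pix2w(b,u+du,v+dv,z); print(ka,kb,round(r[1],3),(q-p))
for box in ((197,178,78,16,100),(197,186,30,9,100),(240,186,34,9,100),(210,180,50,8,138)):
    m('t3','t11',*box,8); m('t3','t15',*box,25)
E
```

```text
t3 t11 0.904 [2.69 0.09 0.  ]
t3 t15 0.864 [40.07 -0.4   0.  ]
t3 t11 0.85 [2.68 0.09 0.  ]
t3 t15 0.871 [40.03 -1.41  0.  ]
t3 t11 0.941 [2.35 0.07 0.  ]
t3 t15 0.916 [39.97 -0.22  0.  ]
t3 t11 0.915 [2.29 0.07 0.  ]
t3 t15 0.883 [39.3  -0.43  0.  ]
```

Measured against the start pictures, the manifold has travelled 40 mm, so it is home. I'll regrasp the pin.

```bash
python3 -m pendant '[{"grip":0.6,"x":0.001,"y":0,"z":-0.02,"wx":0,"wy":0,"wz":0},{"grip":0.6,"x":0.001,"y":0,"z":-0.045,"wx":0,"wy":0,"wz":0},{"grip":0.6,"x":0.001,"y":0,"z":-0.075,"wx":0,"wy":0,"wz":0},{"grip":0.6,"x":0.001,"y":0,"z":-0.1,"wx":0,"wy":0,"wz":0},{"grip":0.6,"x":0.001,"y":0,"z":-0.118,"wx":0,"wy":0,"wz":0},{"grip":0.6,"x":0.001,"y":0,"z":-0.128,"wx":0,"wy":0,"wz":0},{"grip":0.6,"x":0.001,"y":0,"z":-0.131,"wx":0,"wy":0,"wz":0},{"grip":0.6,"x":0.001,"y":0,"z":-0.131,"wx":0,"wy":0,"wz":0}]' 60
python3 -m pendant '[{"grip":0.6,"x":0,"y":0,"z":0,"wx":0,"wy":0,"wz":0},{"grip":0.4,"x":0,"y":0,"z":0,"wx":0,"wy":0,"wz":0},{"grip":0.2,"x":0,"y":0,"z":0,"wx":0,"wy":0,"wz":0},{"grip":0,"x":0,"y":0,"z":0,"wx":0,"wy":0,"wz":0},{"grip":0,"x":0,"y":0,"z":0,"wx":0,"wy":0,"wz":0},{"grip":0,"x":0,"y":0,"z":0,"wx":0,"wy":0,"wz":0},{"grip":0,"x":0,"y":0,"z":0,"wx":0,"wy":0,"wz":0},{"grip":0,"x":0,"y":0,"z":0,"wx":0,"wy":0,"wz":0}]' 80
python3 -c "
from h import *
s=readout.observe(); print(s['position'])"
python3 -m pendant '[{"grip":0,"x":0,"y":0,"z":0.01,"wx":0,"wy":0,"wz":0},{"grip":0,"x":0,"y":0,"z":0.02,"wx":0,"wy":0,"wz":0},{"grip":0,"x":0.01,"y":0,"z":0.03,"wx":0,"wy":0,"wz":0},{"grip":0,"x":0.02,"y":0,"z":0.04,"wx":0,"wy":0,"wz":0},{"grip":0,"x":0.03,"y":0.01,"z":0.045,"wx":0,"wy":0,"wz":0},{"grip":0,"x":0.038,"y":0.02,"z":0.048,"wx":0,"wy":0,"wz":0},{"grip":0,"x":0.039,"y":0.03,"z":0.048,"wx":0,"wy":0,"wz":0},{"grip":0,"x":0.039,"y":0.035,"z":0.048,"wx":0,"wy":0,"wz":0}]' 90
python3 -m pendant '[{"grip":0,"x":0,"y":0,"z":0,"wx":0,"wy":0,"wz":0},{"grip":0,"x":0,"y":0,"z":0,"wx":0,"wy":0,"wz":0},{"grip":0,"x":0,"y":0,"z":0,"wx":0,"wy":0,"wz":0},{"grip":0,"x":0,"y":0,"z":0,"wx":0,"wy":0,"wz":0},{"grip":0,"x":0,"y":0,"z":0,"wx":0,"wy":0,"wz":0},{"grip":0,"x":0,"y":0,"z":0,"wx":0,"wy":0,"wz":0},{"grip":0,"x":0,"y":0,"z":0,"wx":0,"wy":0,"wz":0},{"grip":0,"x":0,"y":0,"z":0,"wx":0,"wy":0,"wz":0}]' 90
python3 - <<'E'
from h import *
w=capture('wrist'); np.savez('w16.npz',**w); s=readout.observe(); print(s['position'],s['ee_rot'])
f=cv2.cvtColor(w['frame'],cv2.COLOR_RGB2GRAY)
cv2.imwrite('pics/w16.png',w['frame'][:,:,::-1])
# shank silhouette: per-row brightness profile
for r in range(20,230,15): print(r, f[r,240:312:3].tolist())
E
```

```text
time_s: 44.63
position: [604.4, -148.8, 5.6]
ee_rot: [0.71, 0.704, 0.0, -0.0]
wrist_force: [-0.1, 1.0, -0.4]
opening: 51.2
grasp_force: 0.0
time_s: 45.3
position: [605.4, -149.5, 7.3]
ee_rot: [0.711, 0.704, 0.0, 0.001]
wrist_force: [-2.0, 0.3, 5.6]
opening: 21.9
grasp_force: 80.5
[ 605.37935196 -149.51668931    7.28611932]
time_s: 45.97
position: [643.6, -110.3, 53.7]
ee_rot: [0.709, 0.705, 0.001, -0.001]
wrist_force: [-1.0, 0.1, -2.0]
opening: 22.0
grasp_force: 88.6
time_s: 46.63
position: [643.2, -114.6, 53.6]
ee_rot: [0.711, 0.704, -0.0, 0.0]
wrist_force: [0.4, 0.6, -2.3]
opening: 21.8
grasp_force: 88.6
[ 643.28634455 -114.46744086   53.68555824] [7.10602176e-01 7.03594020e-01 3.09351452e-05 3.14661961e-05]
20 [120, 118, 116, 112, 110, 106, 108, 107, 108, 107, 110, 112, 109, 113, 112, 111, 145, 146, 144, 142, 143, 140, 135, 134]
35 [144, 142, 139, 140, 140, 143, 144, 143, 135, 132, 137, 143, 146, 146, 143, 145, 143, 141, 139, 144, 141, 141, 142, 142]
50 [139, 137, 139, 142, 144, 144, 141, 139, 135, 135, 140, 139, 140, 142, 142, 146, 141, 138, 134, 134, 140, 141, 142, 145]
65 [140,
[... 563 characters left out ...]
42, 144, 143]
140 [145, 146, 146, 145, 145, 141, 139, 49, 64, 76, 85, 85, 88, 83, 79, 74, 59, 55, 141, 142, 141, 147, 142, 143]
155 [150, 146, 140, 140, 137, 139, 141, 46, 66, 76, 81, 88, 85, 80, 76, 70, 58, 79, 142, 139, 146, 148, 149, 148]
170 [145, 147, 150, 150, 146, 145, 147, 45, 68, 75, 82, 87, 85, 84, 79, 69, 52, 78, 142, 137, 139, 138, 144, 146]
185 [142, 145, 148, 147, 148, 151, 151, 42, 66, 77, 83, 87, 86, 82, 76, 65, 51, 107, 139, 141, 131, 126, 136, 140]
200 [139, 140, 140, 143, 139, 136, 133, 43, 67, 74, 85, 88, 87, 80, 74, 63, 51, 132, 134, 138, 140, 141, 137, 140]
215 [141, 146, 144, 145, 149, 145, 143, 47, 66, 74, 86, 87, 84, 78, 72, 62, 48, 138, 141, 145, 149, 150, 148, 145]
```

The shank is straight in view (columns 261–291), and the axis is 4.7 mm above the TCP. I'll raise 1.6 mm and start in.

```bash
python3 -m pendant '[{"grip":0,"x":0,"y":0.005,"z":0.0016,"wx":0,"wy":0,"wz":0},{"grip":0,"x":0,"y":0.01,"z":0.0016,"wx":0,"wy":0,"wz":0},{"grip":0,"x":0,"y":0.015,"z":0.0016,"wx":0,"wy":0,"wz":0},{"grip":0,"x":0,"y":0.02,"z":0.0016,"wx":0,"wy":0,"wz":0},{"grip":0,"x":0,"y":0.023,"z":0.0016,"wx":0,"wy":0,"wz":0},{"grip":0,"x":0,"y":0.025,"z":0.0016,"wx":0,"wy":0,"wz":0},{"grip":0,"x":0,"y":0.026,"z":0.0016,"wx":0,"wy":0,"wz":0},{"grip":0,"x":0,"y":0.026,"z":0.0016,"wx":0,"wy":0,"wz":0}]' 90
python3 -m pendant '[{"grip":0,"x":0,"y":0.001,"z":0,"wx":0,"wy":0,"wz":0},{"grip":0,"x":0,"y":0.003,"z":0,"wx":0,"wy":0,"wz":0},{"grip":0,"x":0,"y":0.005,"z":0,"wx":0,"wy":0,"wz":0},{"grip":0,"x":0,"y":0.007,"z":0,"wx":0,"wy":0,"wz":0},{"grip":0,"x":0,"y":0.009,"z":0,"wx":0,"wy":0,"wz":0},{"grip":0,"x":0,"y":0.011,"z":0,"wx":0,"wy":0,"wz":0},{"grip":0,"x":0,"y":0.012,"z":0,"wx":0,"wy":0,"wz":0},{"grip":0,"x":0,"y":0.012,"z":0,"wx":0,"wy":0,"wz":0}]' 90
```

```text
time_s: 47.35
position: [643.3, -87.9, 55.2]
ee_rot: [0.71, 0.704, -0.0, -0.0]
wrist_force: [0.8, 0.2, -2.4]
opening: 22.1
grasp_force: 88.6
time_s: 48.02
position: [643.0, -75.7, 55.1]
ee_rot: [0.71, 0.704, -0.0, -0.0]
wrist_force: [-1.3, 0.5, -2.8]
opening: 21.8
grasp_force: 88.5
```

```bash
python3 -m pendant '[{"grip":0,"x":0,"y":0.002,"z":0,"wx":0,"wy":0,"wz":0},{"grip":0,"x":0,"y":0.004,"z":0,"wx":0,"wy":0,"wz":0},{"grip":0,"x":0,"y":0.006,"z":0,"wx":0,"wy":0,"wz":0},{"grip":0,"x":0,"y":0.008,"z":0,"wx":0,"wy":0,"wz":0},{"grip":0,"x":0,"y":0.01,"z":0,"wx":0,"wy":0,"wz":0},{"grip":0,"x":0,"y":0.012,"z":0,"wx":0,"wy":0,"wz":0},{"grip":0,"x":0,"y":0.014,"z":0,"wx":0,"wy":0,"wz":0},{"grip":0,"x":0,"y":0.015,"z":0,"wx":0,"wy":0,"wz":0}]' 90
python3 -m pendant '[{"grip":0,"x":0,"y":0.002,"z":0,"wx":0,"wy":0,"wz":0},{"grip":0,"x":0,"y":0.004,"z":0,"wx":0,"wy":0,"wz":0},{"grip":0,"x":0,"y":0.006,"z":0,"wx":0,"wy":0,"wz":0},{"grip":0,"x":0,"y":0.008,"z":0,"wx":0,"wy":0,"wz":0},{"grip":0,"x":0,"y":0.01,"z":0,"wx":0,"wy":0,"wz":0},{"grip":0,"x":0,"y":0.012,"z":0,"wx":0,"wy":0,"wz":0},{"grip":0,"x":0,"y":0.014,"z":0,"wx":0,"wy":0,"wz":0},{"grip":0,"x":0,"y":0.015,"z":0,"wx":0,"wy":0,"wz":0}]' 90
```

```text
time_s: 48.68
position: [642.7, -61.0, 55.0]
ee_rot: [0.71, 0.704, -0.0, -0.0]
wrist_force: [-2.7, -0.9, -1.9]
opening: 21.9
grasp_force: 88.6
time_s: 49.35
position: [643.0, -45.9, 55.2]
ee_rot: [0.71, 0.704, -0.0, -0.0]
wrist_force: [-4.2, -2.1, -1.4]
opening: 21.5
grasp_force: 88.6
```

```bash
python3 -m pendant '[{"grip":0,"x":-0.0005,"y":0.002,"z":0,"wx":0,"wy":0,"wz":0},{"grip":0,"x":-0.0005,"y":0.004,"z":0,"wx":0,"wy":0,"wz":0},{"grip":0,"x":-0.0005,"y":0.006,"z":0,"wx":0,"wy":0,"wz":0},{"grip":0,"x":-0.0005,"y":0.008,"z":0,"wx":0,"wy":0,"wz":0},{"grip":0,"x":-0.0005,"y":0.01,"z":0,"wx":0,"wy":0,"wz":0},{"grip":0,"x":-0.0005,"y":0.012,"z":0,"wx":0,"wy":0,"wz":0},{"grip":0,"x":-0.0005,"y":0.014,"z":0,"wx":0,"wy":0,"wz":0},{"grip":0,"x":-0.0005,"y":0.015,"z":0,"wx":0,"wy":0,"wz":0}]' 100
python3 -m pendant '[{"grip":0,"x":0,"y":0.001,"z":0,"wx":0,"wy":0,"wz":0},{"grip":0,"x":0,"y":0.002,"z":0,"wx":0,"wy":0,"wz":0},{"grip":0,"x":0,"y":0.003,"z":0,"wx":0,"wy":0,"wz":0},{"grip":0,"x":0,"y":0.004,"z":0,"wx":0,"wy":0,"wz":0},{"grip":0,"x":0,"y":0.005,"z":0,"wx":0,"wy":0,"wz":0},{"grip":0,"x":0,"y":0.006,"z":0,"wx":0,"wy":0,"wz":0},{"grip":0,"x":0,"y":0.007,"z":0,"wx":0,"wy":0,"wz":0},{"grip":0,"x":0,"y":0.007,"z":0,"wx":0,"wy":0,"wz":0}]' 100
```

```text
time_s: 50.02
position: [642.9, -35.2, 55.3]
ee_rot: [0.711, 0.703, -0.002, 0.002]
wrist_force: [-4.4, -8.9, -0.2]
opening: 21.8
grasp_force: 101.7
time_s: 50.68
position: [643.0, -26.5, 55.4]
ee_rot: [0.711, 0.703, -0.001, 0.001]
wrist_force: [-3.8, -7.0, 1.0]
opening: 21.7
grasp_force: 101.7
```

```bash
python3 -m pendant '[{"grip":0,"x":0,"y":0.001,"z":0,"wx":0,"wy":0,"wz":0},{"grip":0,"x":0,"y":0.002,"z":0,"wx":0,"wy":0,"wz":0},{"grip":0,"x":0,"y":0.003,"z":0,"wx":0,"wy":0,"wz":0},{"grip":0,"x":0,"y":0.004,"z":0,"wx":0,"wy":0,"wz":0},{"grip":0,"x":0,"y":0.005,"z":0,"wx":0,"wy":0,"wz":0},{"grip":0,"x":0,"y":0.006,"z":0,"wx":0,"wy":0,"wz":0},{"grip":0,"x":0,"y":0.006,"z":0,"wx":0,"wy":0,"wz":0},{"grip":0,"x":0,"y":0.006,"z":0,"wx":0,"wy":0,"wz":0}]' 100
python3 -m pendant '[{"grip":0,"x":0,"y":0.001,"z":0,"wx":0,"wy":0,"wz":0},{"grip":0,"x":0,"y":0.002,"z":0,"wx":0,"wy":0,"wz":0},{"grip":0,"x":0,"y":0.003,"z":0,"wx":0,"wy":0,"wz":0},{"grip":0,"x":0,"y":0.004,"z":0,"wx":0,"wy":0,"wz":0},{"grip":0,"x":0,"y":0.004,"z":0,"wx":0,"wy":0,"wz":0},{"grip":0,"x":0,"y":0.004,"z":0,"wx":0,"wy":0,"wz":0},{"grip":0,"x":0,"y":0.004,"z":0,"wx":0,"wy":0,"wz":0},{"grip":0,"x":0,"y":0.004,"z":0,"wx":0,"wy":0,"wz":0}]' 110
```

```text
time_s: 51.35
position: [642.9, -26.5, 55.4]
ee_rot: [0.712, 0.702, -0.004, 0.003]
wrist_force: [-4.7, -15.3, 2.5]
opening: 21.1
grasp_force: 102.1
time_s: 52.02
position: [642.9, -26.5, 55.5]
ee_rot: [0.713, 0.701, -0.005, 0.005]
wrist_force: [-6.2, -20.9, 3.7]
opening: 21.3
grasp_force: 109.0
```

```bash
python3 -m pendant '[{"grip":0,"x":0,"y":0.002,"z":0,"wx":0,"wy":0,"wz":0},{"grip":0,"x":0,"y":0.004,"z":0,"wx":0,"wy":0,"wz":0},{"grip":0,"x":0,"y":0.006,"z":0,"wx":0,"wy":0,"wz":0},{"grip":0,"x":0,"y":0.008,"z":0,"wx":0,"wy":0,"wz":0},{"grip":0,"x":0,"y":0.008,"z":0,"wx":0,"wy":0,"wz":0},{"grip":0,"x":0,"y":0.008,"z":0,"wx":0,"wy":0,"wz":0},{"grip":0,"x":0,"y":0.008,"z":0,"wx":0,"wy":0,"wz":0},{"grip":0,"x":0,"y":0.008,"z":0,"wx":0,"wy":0,"wz":0}]' 115
python3 -m pendant '[{"grip":0,"x":0,"y":-0.009,"z":0,"wx":0,"wy":0,"wz":0},{"grip":0,"x":0,"y":-0.017,"z":0,"wx":0,"wy":0,"wz":0},{"grip":0.3,"x":0,"y":-0.017,"z":0,"wx":0,"wy":0,"wz":0},{"grip":0.6,"x":0,"y":-0.017,"z":0,"wx":0,"wy":0,"wz":0},{"grip":0.6,"x":0,"y":-0.017,"z":0,"wx":0,"wy":0,"wz":0},{"grip":0.6,"x":0,"y":-0.017,"z":0.02,"wx":0,"wy":0,"wz":0},{"grip":0.6,"x":0,"y":-0.017,"z":0.05,"wx":0,"wy":0,"wz":0},{"grip":0.6,"x":0,"y":-0.017,"z":0.085,"wx":0,"wy":0,"wz":0}]' 60
python3 -m pendant '[{"grip":0.6,"x":0,"y":-0.02,"z":0.02,"wx":0,"wy":0,"wz":0},{"grip":0.6,"x":-0.01,"y":-0.04,"z":0.025,"wx":0,"wy":0,"wz":0},{"grip":0.6,"x":-0.02,"y":-0.055,"z":0.025,"wx":0,"wy":0,"wz":0},{"grip":0.6,"x":-0.03,"y":-0.055,"z":0.025,"wx":0,"wy":0,"wz":0},{"grip":0.6,"x":-0.04,"y":-0.055,"z":0.025,"wx":0,"wy":0,"wz":0},{"grip":0.6,"x":-0.04,"y":-0.055,"z":0.025,"wx":0,"wy":0,"wz":0},{"grip":0.6,"x":-0.04,"y":-0.055,"z":0.025,"wx":0,"wy":0,"wz":0},{"grip":0.6,"x":-0.04,"y":-0.055,"z":0.025,"wx":0,"wy":0,"wz":0}]' 60
python3 - <<'E'
from h import *
np.set_printoptions(precision=2,suppress=True)
w=capture('wrist'); np.savez('w17.npz',**w); t=capture('top'); np.savez('t17.npz',**t); print(readout.observe()['position'])
a=dict(np.load('w11.npz'))
for n,c in (('before',a),('now',w)):
    g=cv2.cvtColor(c['frame'],cv2.COLOR_RGB2GRAY)
    k=(g<45).astype(np.uint8); nn,l,st,ce=cv2.connectedComponentsWithStats(k)
    for i in range(1,nn):
        if 150<st[i,4]<5000 and st[i,1]<220:
            x,y,W,H=st[i,:4]; p=[pix2w(c,x+W/2,yy,72) for yy in (y,y+H)]; print(n,st[i],p)
T=lambda c:cv2.resize(cv2.cvtColor(c['frame'],cv2.COLOR_RGB2GRAY),None,fx=8,fy=8,interpolation=cv2.INTER_CUBIC)
# pin grip in top: black blob
for n in('t11','t17'):
    c=dict(np.load(n+'.npz')); g=T(c); k=(g<60).astype(np.uint8); nn,l,st,ce=cv2.connectedComponentsWithStats(k)
    for i in range(1,nn):
        x,y,W,H,ar=st[i]/8
        p=pix2w(c,x,y+H/2,72);q=pix2w(c,x+W,y+H/2,72)
        if 560<p[0]<680 and -70<q[1]<0: print(n,p,q,st[i,4]/64)
# manifold & tubes: t15 vs t17
A,B=T(dict(np.load('t15.npz'))),T(t)
for u,v,W,H in((197,164,78,16),(194,180,90,45)):
    r=cv2.minMaxLoc(cv2.matchTemplate(B[(v-6)*8:(v+H+6)*8,(u-6)*8:(u+W+6)*8],A[v*8:(v+H)*8,u*8:(u+W)*8],cv2.TM_CCOEFF_NORMED)); print(r[1],r[3][0]/8-6,r[3][1]/8-6)
E
```

```text
time_s: 52.68
position: [642.9, -26.4, 55.6]
ee_rot: [0.715, 0.699, -0.009, 0.007]
wrist_force: [-7.0, -34.3, 8.6]
opening: 21.0
grasp_force: 113.4
time_s: 53.35
position: [642.1, -20.8, 139.8]
ee_rot: [0.71, 0.705, 0.0, -0.002]
wrist_force: [0.6, 0.2, -0.1]
opening: 51.4
grasp_force: 0.0
time_s: 54.02
position: [604.0, -76.9, 165.8]
ee_rot: [0.71, 0.704, 0.001, 0.0]
wrist_force: [0.3, 0.2, 0.3]
opening: 51.3
grasp_force: 0.0
[603.74 -77.26 165.41]
before [ 410    0  150   23 3297] [array([724.18,  44.45,  72.  ]), array([726.04,  32.33,  72.  ])]
before [249  62  68   7 312] [array([606.79,  12.16,  72.  ]), array([606.77,   8.18,  72.  ])]
before [522  67  16  14 176] [array([757.19,   7.68,  72.  ]), array([758.72,  -0.4 ,  72.  ])]
before [ 259  102   38   52 1666] [array([603.55, -11.13,  72.  ]), array([603.26, -43.66,  72.  ])]
now [301   0  71  78 595] [array([641.82,  50.64,  72.  ]), array([643.48,   8.02,  72.  ])]
now [ 404    0  156   31 4546] [array([726.06,  49.92,  72.  ]), array([728.57,  33.52,  72.  ])]
now [516  75  16  14 172] [array([758.03,   8.74,  72.  ]), array([759.55,   0.58,  72.  ])]
now [ 313  111   40   50 1740] [array([642.05, -11.51,  72.  ]), array([643.19, -43.08,  72.  ])]
t11 [598.84 -11.19  72.  ] [599.64 -44.47  72.  ] 92.59375
t11 [569.98   6.17  72.  ] [570.23  -4.36  72.  ] 4.171875
t17 [639.85 -12.32  72.  ] [640.6  -44.29  72.  ] 92.46875
t17 [569.81   6.16  72.  ] [570.05  -4.02  72.  ] 4.203125
0.8892903327941895 -0.125 -0.25
0.9905333518981934 0.0 -0.25
```

The pin grip sits at the same depth as before (−11 to −44 mm), 40 mm further along. The manifold and tubes haven't moved and the arm is clear. Handing in.

```bash
python3 -c "
from rig import workorder; print(workorder.finish_job())"
```

```text
the job is handed in; nothing more can be done
None
```

The job is handed in, with no verdict shown: all three tubes are bottomed in collets 0, 1 and 3, the manifold is home (40 mm of travel measured), the pin is fully in its home hole, and the jug, cup and brush were not touched.

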